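Book in the glaze bottles with the barcode scanner

ROBOT

A 6-joint arm with a two-finger parallel gripper is mounted at the origin on the work surface. World frame = base frame: x ahead of the robot, y to its left, z up, the work surface at z = 0. Lengths are in m, angles in degrees, forces in N, time in s.
With the tool pointing down it reaches from about 0.3 to 0.75 m from the base axis. Payload 8.5 kg.
Tool frame: the origin (TCP) lies midway between the tips of the shut fingers; the grasp point (between the pads) lies 19 mm behind it; z points along the fingers, y is the line along which they close (so a half turn about z gives the same grasp; the last joint's range is limited). The gripper opens to 85 mm and grips with 20 to 120 N. Pads are 22 mm wide; open, the fingers measure 114 mm over their backs; the gripper's body (76 mm by 85 mm) begins 54 mm behind the grasp point. The pads swing forward as they close: fully open they stand 13 mm farther back than shut.
Start: joints at [-79.2, 21.807, 74.336, -0, 83.858, -12.336], TCP at [0.216, -0.506, 0.231] pointing down, gripper open.
Joint ranges: [-178.18, 178.18], [-50.72, 133.34], [12.68, 142.11], [-81.47, 261.47], [9.98, 163.14], [-165.26, 165.26]. Speed limits (degrees/s): [136.94, 136.94, 180, 180, 180, 180].

INTERFACE

Orientations are given as a 3x3 rotation matrix whose columns are the frame's x, y, z axes.
In Python, from rig import observe, optics, order, spotter gives the robot as it stands.
- The arm moves only by the tool move_arm, never from a script. Its argument "series" is text: rows parted by semicolons, each of 5 numbers parted by spaces: the shift along the tool's x, y, z in cm, then the turn about the tool's z in degrees, then the opening, from -1 (shut) to 1 (fully open). A call has 1 to 8 rows; each row is the pose to reach, as a shift and turn from the pose commanded when the call began, along the tool's axes at that moment; what a row does not reach only later rows make up. A row lasts 1/8 s, in which the tool goes at most 62.5 mm and 10.7 degrees, less where a joint would pass 70% of its speed; a pose out of reach is approached as far as the arm can. A call with a gripper value outside its range is refused whole. The fingers move at their own pace and stop on an object; "force" is the grip in N (left out, the last holds). Time passes only in rows, so rows that repeat a pose let the fingers close. It gives the time, the measured TCP pose, the force, the opening and the grip force at its end, in the units of the state.
- observe(): the state, without advancing time (a new reading comes with each control period).
- optics.get_image(name): name is "scene" or "top" or "wrist"; returns a dict with "pixels" (384x512x3 uint8, blue, green, red), "camera_matrix" (3x3 intrinsics, pixels), "rvec" (rotation vector, rad) and "tvec" (3), from world to camera coordinates, as OpenCV has them. Camera axes: x right, y down, z forward; pixel columns grow to the right and rows downward; lengths in m; the calibration is good to about 2 mm. A picture is of the moment at which its call begins. There is no depth.
- order.close_job(): hands the job in; it is judged then, once.
Trained networks look in the newest picture that a camera, given by its name, has taken for a name from the list of things; names that differ only in an ending like _2 or _b are one class to them, and where a whole thing is asked for, a point or a joint stands for the part that bears it (a point fixed in the world has none). Each returns a list of dicts, best first, with "score" (0 to 1); they miss things now and then, are a little off and sometimes report something else, mostly with a low value. They report only what shows in the picture. A call takes as long as a camera call. They do not tell look-alikes from the thing itself.
- spotter.find_in(thing, camera): "point" ([x, y, z] in m, in world coordinates, good to about 4 mm: the middle of the surface that is visible of it).
- spotter.cut_out(thing, camera): "pixels" (384x512 bool, what is visible of it).
- spotter.mark_of(thing, camera): "point" ([x, y, z] in m, in world coordinates, good to about 4 mm: a listed point, or the origin of a listed thing).
The state is a dict: "time_s": time; "q": joint angles; "qvel": joint speeds; "joint_efforts": joint torques, N m; "position": TCP position; "tool_rot": TCP orientation; "ft_force": force on the tool from outside, world axes, zero at the start; "wrist_torque": the same for the moment, N m; "grip_width": finger opening in m; "gripper_force": force on a finger pad.
Only numpy, scipy, OpenCV 4.12 (cv2) and the standard library are available. Lean on these libraries where they do the work, as an engineer would, in place of code of your own. Each camera call takes 0.05 s, during which the arm holds its last target. There are 200 camera calls.

TASK

Book in the glaze bottles: first lay every bottle from the ware board on its side in the wooden cradle, each centred in a V of its own (cap to either side). Then take the scanner from its dock and, from the tallest bottle down to the shortest, aim it at the middle of each label from above or from the side (not along the bottle), the window about 10 cm from the label, and hold it steadily on the label for three seconds. When all are scanned, lay the scanner back in its dock as you found it and stand every bottle upright on the ware board again, leaving the other things where they are.

Things in the scene. Friction and masses are not known exactly. Their poses are not given: they have to be found in the camera images.
- bottle_xl: a capped round grey bottle 170 mm tall with the cap, standing on the ware board at first (may be absent): straight body 48 mm in diameter and 132 mm long, above it a shoulder 12 mm and a black cap 28 mm in diameter, 26 mm high; about 252 g, scaled 0.8 to 1.25. Origin: centre of its underside; z along its axis to the cap. It is round all about and may turn about z
- bottle_xl_label (a point): centre of the label of bottle_xl: the white barcode label wraps all round the body and is 52 mm long; this point lies ON THE AXIS inside the bottle, 66 mm from its underside (24 mm below the label's surface)
- bottle_l: a capped round grey bottle 150 mm tall with the cap, standing on the ware board at first (may be absent): straight body 48 mm in diameter and 112 mm long, above it a shoulder 12 mm and a black cap 28 mm in diameter, 26 mm high; about 232 g, scaled 0.8 to 1.25. Origin: centre of its underside; z along its axis to the cap. It is round all about and may turn about z
- bottle_l_label (a point): centre of the label of bottle_l: the white barcode label wraps all round the body and is 52 mm long; this point lies ON THE AXIS inside the bottle, 56 mm from its underside (24 mm below the label's surface)
- bottle_m: a capped round grey bottle 130 mm tall with the cap, standing on the ware board at first (may be absent): straight body 48 mm in diameter and 92 mm long, above it a shoulder 12 mm and a black cap 28 mm in diameter, 26 mm high; about 212 g, scaled 0.8 to 1.25. Origin: centre of its underside; z along its axis to the cap. It is round all about and may turn about z
- bottle_m_label (a point): centre of the label of bottle_m: the white barcode label wraps all round the body and is 52 mm long; this point lies ON THE AXIS inside the bottle, 46 mm from its underside (24 mm below the label's surface)
- bottle_s: a capped round grey bottle 110 mm tall with the cap, standing on the ware board at first (may be absent): straight body 48 mm in diameter and 72 mm long, above it a shoulder 12 mm and a black cap 28 mm in diameter, 26 mm high; about 192 g, scaled 0.8 to 1.25. Origin: centre of its underside; z along its axis to the cap. It is round all about and may turn about z
- bottle_s_label (a point): centre of the label of bottle_s: the white barcode label wraps all round the body and is 52 mm long; this point lies ON THE AXIS inside the bottle, 36 mm from its underside (24 mm below the label's surface)
- ware_board: fixed flat wooden board, 320 (x) x 260 (y) x 12 mm, top 12 mm above the bench, no rim; origin: centre of its underside
- cradle: fixed plywood cradle, base 330 x 100 x 12 mm, origin under its centre. On it three 90 degree V troughs, 56 mm long, 110 mm apart along its x, each running along its y. A bottle lies in a V with its axis along y, 60 mm above the bench; the V walls end 14.5 mm below that axis, 24 mm out to either side, so the bottle's flanks are free for fingers
- berth_0 (a point): the V nearest the robot: the point where the label point of a bottle lying centred in this V comes to be (60 mm above the bench); axes as the cradle's
- berth_1 (a point): the V in the middle: the point where the label point of a bottle lying centred in this V comes to be (60 mm above the bench); axes as the cradle's
- berth_2 (a point): the V farthest from the robot: the point where the label point of a bottle lying centred in this V comes to be (60 mm above the bench); axes as the cradle's
- dock: fixed black scanner tray, plate 190 x 72 mm, top 8 mm above the bench, x = -100 to 90 mm; rails 16 mm above the bench: one pair 40 mm apart inside at x = -92 to -58 for the handle, one 54 mm apart at x = 38 to 72 for the head, open between for fingers. Origin: underside below the docked scanner's origin (8 mm higher, x along x)
- scanner: hand-held barcode scanner, 170 mm long, 180 g, in the dock: handle 30 mm wide, 28 high, x = -95 to 20 mm; head 46 wide, 38 high, x = 20 to 75, black window in its front end. It looks along its +x; z is up as docked; balances at about x = 5. Origin on its underside at the front of the handle. Grip the handle across y near x = -10, 22 mm above the underside
- scan_window (a point): centre of the scanner's window, at (75, 0, 19) mm in the scanner's frame, same axes: the line of sight starts here and runs along +x
- tile_stack: bystander: stack of terracotta tiles 79 x 79 x 36 mm; origin under its centre
- glaze_jar: bystander: glass jar with a steel cap, 76 mm in diameter, 100 mm tall; origin under its centre
- tile_cutter: bystander: aluminium tile cutter block 70 x 70 x 30 mm with a 24 mm high grip on top; origin under its centre
There are look-alikes about, which are no part of the job. Leave any blue or yellow look-alike of the scanner alone.

How it is judged:
By the outcome, as a careful person would: the job done as asked, in the order asked, and still so for the second after the job is handed in, with the robot touching nothing.
Of bottle_xl, bottle_l, bottle_m, bottle_s only 2 to 3 are there at a start; the rules pass over those that are not, and their reading is None.
At some moment in a run one of bottle_xl, bottle_l, bottle_m, bottle_s, scanner may be knocked a few centimetres aside while the robot is not near it.
It also fails if it takes over 210 s, if anything falls off the work surface, if the arm or the gripper's body presses on something with over 40 N, if the wrist force passes 120 N, or if a joint passes its speed limit or range.

## Working session

There is one attempt and no reset: what is moved stays moved. The work goes in short steps, Python scripts to look and compute and a tool call to move; the robot and the scene stay as the last step left them, time stands still between calls to the robot, and variables do not carry over. Pictures are saved under pics/ and viewed, at most 14 in all, crops included, and the job is handed in when it is done.

Besides the shell and the picture viewer there is one more tool, called after "Request:" by a JSON object that holds its "name" and its "arguments", one argument or row to a line. move_arm: Moves the arm, as the interface text tells. Its arguments: {"type":"object","properties":{"series":{"type":"string"},"force":{"type":"number"}},"required":["series"]}

```bash
mkdir -p pics
cat > h.py <<'E'
import numpy as np,cv2
from rig import observe,optics,order,spotter
def snap(c,n):
    d=optics.get_image(c);cv2.imwrite(f'pics/{n}.png',d['pixels']);return d
def pix(d,P):
    return cv2.projectPoints(np.array(P,float).reshape(-1,1,3),d['rvec'],d['tvec'],d['camera_matrix'],None)[0].reshape(-1,2)
def ray(d,uv,z):
    R=cv2.Rodrigues(d['rvec'])[0];o=-R.T@np.ravel(d['tvec'])
    v=R.T@np.linalg.solve(d['camera_matrix'],[uv[0],uv[1],1]);return o+v*(z-o[2])/v[2]
def yaw(R): return np.degrees(np.arctan2(R[1,0],R[0,0]))
def to(p,y=None,p0=None,R=None):
    s=observe();R=s['tool_rot'] if R is None else R;p0=s['position'] if p0 is None else p0
    d=R.T@(np.array(p)-p0)*100
    # tool down: turning about tool z by +a lowers world yaw by a
    t=0 if y is None else (yaw(R)-y+180)%360-180
    return np.round(np.r_[d,t],2)
E
cat > a.py <<'E'
from h import *
s=observe();print(s['time_s'],s['position'],s['tool_rot'],yaw(s['tool_rot']),s['grip_width'])
for c in('top','scene'):
    snap(c,c+'0')
    for t in 'bottle_xl bottle_l bottle_m bottle_s ware_board cradle berth_0 berth_2 dock scanner scan_window tile_stack glaze_jar tile_cutter'.split():
        print(c,t,[(np.round(r['point'],3).tolist(),round(r['score'],2)) for r in spotter.mark_of(t,c)[:3]])
cv2.imwrite('pics/ab.png',np.vstack([cv2.imread('pics/top0.png'),cv2.imread('pics/scene0.png')])[:, :])
E
python3 a.py
```

```text
0.0 [ 0.2160351  -0.50547854  0.23070969] [[ 9.19584167e-01  3.92892975e-01 -2.62586933e-04]
 [ 3.92892929e-01 -9.19583098e-01  1.43913438e-03]
 [ 3.23955284e-04 -1.42657374e-03 -9.99998930e-01]] 23.134627394017954 0.08548823314705128
top bottle_xl [([0.446, -0.352, 0.069], 0.19)]
top bottle_l [([0.578, -0.338, 0.012], 0.78), ([0.591, -0.185, 0.015], 0.67), ([0.446, -0.354, 0.008], 0.57)]
top bottle_m [([0.578, -0.338, 0.012], 0.78), ([0.591, -0.185, 0.015], 0.67), ([0.446, -0.354, 0.008], 0.57)]
top bottle_s [([0.578, -0.338, 0.012], 0.78), ([0.591, -0.185, 0.015], 0.67), ([0.446, -0.354, 0.008], 0.57)]
top ware_board [([0.505, -0.266, -0.007], 0.73), ([0.411, 0.458, 0.002], 0.33)]
top cradle [([0.555, 0.234, -0.002], 0.71), ([0.55, -0.03, 0.028], 0.55)]
top berth_0 [([0.67, 0.232, 0.057], 0.74), ([0.446, 0.226, 0.059], 0.67), ([0.554, 0.227, 0.059], 0.67)]
top berth_2 [([0.67, 0.232, 0.057], 0.74), ([0.446, 0.226, 0.059], 0.67), ([0.554, 0.227, 0.059], 0.67)]
top dock [([0.479, -0.034, -0.002], 0.6), ([0.548, -0.029, 0.028], 0.52)]
top scanner [([0.197, -0.368, 0.002], 0.91), ([0.4
[... 812 characters left out ...]
, 0.21)]
scene berth_0 [([0.442, 0.233, 0.058], 0.94), ([0.668, 0.233, 0.062], 0.86), ([0.557, 0.23, 0.06], 0.55)]
scene berth_2 [([0.442, 0.233, 0.058], 0.94), ([0.668, 0.233, 0.062], 0.86), ([0.557, 0.23, 0.06], 0.55)]
scene dock [([0.476, -0.033, 0.001], 0.62)]
scene scanner [([0.199, -0.364, -0.002], 0.9), ([0.477, -0.038, 0.008], 0.77), ([0.477, -0.559, -0.001], 0.69)]
scene scan_window [([0.548, -0.027, 0.026], 0.95), ([0.132, -0.387, 0.019], 0.7), ([0.448, -0.35, 0.014], 0.63)]
scene tile_stack [([0.797, 0.035, -0.002], 0.62)]
scene glaze_jar [([0.766, -0.164, -0.002], 0.56), ([0.668, 0.231, 0.062], 0.34)]
scene tile_cutter [([0.408, 0.463, 0.001], 0.62), ([0.58, -0.33, 0.046], 0.31)]
```

View pics/top0.png

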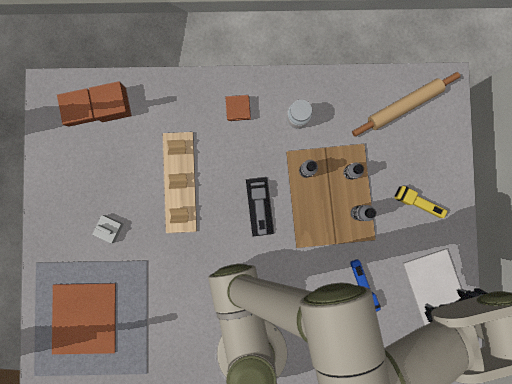

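View pics/scene0.png

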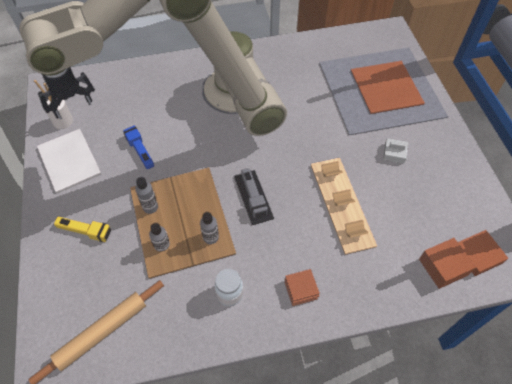

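```bash
cat > fit.py <<'E'
from h import *
from scipy.optimize import minimize
H=dict(xl=(.132,.170),l=(.112,.150),m=(.092,.130),s=(.072,.110))
t=np.linspace(0,2*np.pi,24)
def body(x,y,k,z0=.012):
    b,h=H[k];return np.array([(x+r*np.cos(a),y+r*np.sin(a),z0+z) for r,z in((.024,0),(.024,b),(.014,b+.012),(.014,h)) for a in t])
def sil(d,x,y,k):
    m=np.zeros((384*4,512*4),np.uint8);b,h=H[k];P=pix(d,body(x,y,k))*4+2
    for S in(P[:48],P[24:72],P[48:]): cv2.fillConvexPoly(m,cv2.convexHull(S.astype(np.float32)).astype(np.int32),1)
    return cv2.resize(m*255,(512,384),interpolation=cv2.INTER_AREA)/255.
def masks(c,things=('bottle_l',)):
    d=snap(c,'_'+c);return d,[r['pixels'] for th in things for r in spotter.cut_out(th,c)]
if __name__=='__main__':
    V=[masks('scene'),masks('top')]
    for x,y in((.446,-.351),(.578,-.334),(.591,-.187)):
        sel=[]
        for d,M in V:
            u=pix(d,[x,y,.06])[0]
            best=[m for m in M if m[max(0,int(u[1])-4):int(u[1])+5,int(u[0])-4:int(u[0])+5].any()]
            if best: sel.append((d,best[0].astype(float)))
        out=[]
        for k in H:
            f=lambda p:sum(1-np.minimum(m,S).sum()/np.maximum(m,S).sum() for d,m in sel for S in[sil(d,p[0],p[1],k)])
            r=minimize(f,[x,y],method='Nelder-Mead',options=dict(initial_simplex=[[x,y],[x+.006,y],[x,y+.006]],maxiter=40))
            out.append((round(r.fun,3),k,np.round(r.x,4).tolist()))
        print(len(sel),sorted(out)[:3])
    d=V[1][0]
    for th in('scanner','cradle','dock','ware_board'):
        for r in spotter.cut_out(th,'top')[:3]:
            c=max(cv2.findContours(r['pixels'].astype(np.uint8),0,1)[0],key=len).reshape(-1,2)
            z={'scanner':.035,'cradle':.02,'dock':.01,'ware_board':.012}[th]
            w=np.array([ray(d,q,z)[:2] for q in c],np.float32)
            print(th,round(r['score'],2),np.round(cv2.minAreaRect(w)[0],3),np.round(cv2.minAreaRect(w)[1],3),round(cv2.minAreaRect(w)[2],1))
E
python3 fit.py
```

```text
2 [(np.float64(0.191), 'l', [0.4464, -0.3525]), (np.float64(0.276), 'm', [0.4466, -0.3532]), (np.float64(0.337), 'xl', [0.4473, -0.3519])]
2 [(np.float64(0.267), 's', [0.5819, -0.3331]), (np.float64(0.362), 'm', [0.5827, -0.3329]), (np.float64(0.542), 'l', [0.5823, -0.3322])]
2 [(np.float64(0.256), 'm', [0.5865, -0.1875]), (np.float64(0.328), 's', [0.5892, -0.1886]), (np.float64(0.369), 'l', [0.5903, -0.188])]
scanner 0.67 [ 0.469 -0.032] [0.177 0.047] 4.2
scanner 0.63 [ 0.254 -0.345] [0.092 0.034] 16.9
scanner 0.55 [ 0.479 -0.553] [0.172 0.052] 64.9
cradle 0.92 [0.558 0.231] [0.328 0.103] 2.0
dock 0.9 [ 0.474 -0.031] [0.19  0.074] 5.0
ware_board 0.58 [ 0.506 -0.263] [0.326 0.266] 5.3
```

The top view shows the ware board around (330,195) with three bottles, the cradle around (180,180), the docked scanner at (260,207), and the blue and yellow look-alikes at (365,285) and (420,200). By the fit, L is at (0.446,-0.352), S at (0.582,-0.333) and M at (0.587,-0.187). The tool only yaws, so I will tip each bottle by pivoting it in the pads.

Request:
{"name": "move_arm", "arguments": {
  "series": "27.2 -5 0 -68.4 1;27.2 -5 0 -68.4 1;27.2 -5 0 -68.4 1;27.2 -5 0 -68.4 1;27.2 -5 0 -68.4 1;27.2 -5 0 -68.4 1;27.2 -5 0 -68.4 1;27.2 -5 0 -68.4 1",
  "force": 20
}}

```text
time_s: 2.9
position: [0.4466, -0.3528, 0.2313]
tool_rot: [[-0.026, 1.0, -0.0], [1.0, 0.026, 0.0], [0.0, -0.0, -1.0]]
ft_force: [0.2, -0.3, -1.2]
grip_width: 0.0851
gripper_force: 0.0
```

```bash
python3 -c "
from h import *
s=observe();print(s['time_s'],s['position'],yaw(s['tool_rot']),s['q'],s['grip_width'],to([.4465,-.3525,.096],91.5))
snap('wrist','w1')
print([(np.round(r['point'],3),round(r['score'],2)) for r in spotter.mark_of('bottle_l','wrist')])"
```

```text
2.9 [ 0.44663079 -0.35283774  0.23129191] 91.50353944512344 [-5.02220589e+01  2.37540123e+01  7.11996260e+01 -3.02061077e-04
  8.50504693e+01 -5.17255723e+01] 0.08512625737131137 [ 3.000e-02 -1.000e-02  1.353e+01  0.000e+00]
[(array([ 0.443, -0.348,  0.011]), 0.83), (array([ 0.586, -0.186,  0.011]), 0.79), (array([ 0.584, -0.334,  0.012]), 0.76)]
```

Request:
{"name": "move_arm", "arguments": {
  "series": "0 0 5 0 1;0 0 10 0 1;0 0 13.5 0 1;0 0 13.5 0 1;0 0 13.5 0 -1;0 0 13.5 0 -1;0 0 13.5 0 -1;0 0 13.5 0 -1",
  "force": 20
}}

```text
time_s: 4.0
position: [0.4469, -0.3535, 0.0981]
tool_rot: [[-0.027, 1.0, 0.002], [1.0, 0.027, -0.003], [-0.003, 0.002, -1.0]]
ft_force: [-1.7, 0.5, 6.5]
grip_width: 0.0476
gripper_force: 20.4
```

Request:
{"name": "move_arm", "arguments": {
  "series": "0 0 0 0 -1;0 0 0 0 -1;0 0 0 0 -1",
  "force": 20
}}

```text
time_s: 4.38
position: [0.4469, -0.3536, 0.098]
tool_rot: [[-0.027, 1.0, 0.002], [1.0, 0.027, -0.003], [-0.003, 0.002, -1.0]]
ft_force: [-1.7, -0.2, 5.0]
grip_width: 0.0479
gripper_force: 20.4
```

```bash
python3 -c "
import numpy as np
# arc rows: grip height hg, r
for hg in(.108,.088,.1):
  print(hg)
  for t in range(0,91,10):
    a=np.radians(t);print(t,np.round(100*(.024-.024*np.cos(a)+hg*np.sin(a)),1),np.round(100*(hg-.024*np.sin(a)-hg*np.cos(a)),1))"
```

```text
0.108
0 0.0 0.0
10 1.9 -0.3
20 3.8 -0.2
30 5.7 0.2
40 7.5 1.0
50 9.1 2.0
60 10.6 3.3
70 11.7 4.9
80 12.6 6.6
90 13.2 8.4
0.088
0 0.0 0.0
10 1.6 -0.3
20 3.2 -0.3
30 4.7 -0.0
40 6.2 0.5
50 7.6 1.3
60 8.8 2.3
70 9.8 3.5
80 10.6 4.9
90 11.2 6.4
0.1
0 0.0 0.0
10 1.8 -0.3
20 3.6 -0.2
30 5.3 0.1
40 7.0 0.8
50 8.5 1.7
60 9.9 2.9
70 11.0 4.3
80 11.8 5.9
90 12.4 7.6
```

Request:
{"name": "move_arm", "arguments": {
  "series": "1 -0.1 0 0 -1;1.9 -0.2 0 0 -1;2.9 -0.2 0 0 -1;3.8 -0.1 0 0 -1;4.7 0.1 0 0 -1;5.7 0.3 0 0 -1;5.7 0.3 0 0 -1",
  "force": 20
}}

```text
time_s: 5.25
position: [0.4485, -0.295, 0.0964]
tool_rot: [[-0.028, 1.0, 0.0], [1.0, 0.028, 0.001], [0.001, 0.0, -1.0]]
ft_force: [0.5, 0.3, 2.9]
grip_width: 0.0474
gripper_force: 20.8
```

```bash
python3 -c "
from h import *
d=snap('scene','s2');s=observe();u=pix(d,[s['position']])[0].astype(int);print(u)
im=d['pixels'][max(0,u[1]-75):u[1]+75,max(0,u[0]-100):u[0]+100];cv2.imwrite('pics/s2c.png',cv2.resize(im,None,fx=3.5,fy=3.5,interpolation=cv2.INTER_CUBIC))"
```

```text
[164 189]
```

View pics/s2c.png

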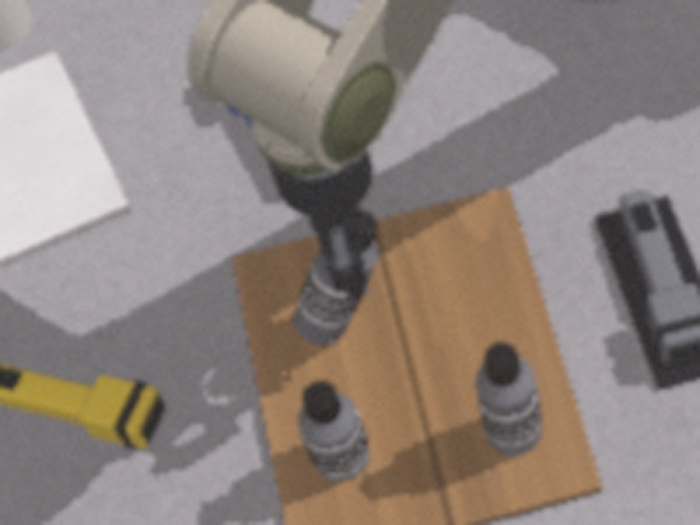

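The crop shows L tilted about 35° in the fingers (at about (340,290)), with its base pivoting on the board. I continue the arc.

Request:
{"name": "move_arm", "arguments": {
  "series": "1 0.3 0 0 -1;1.8 0.7 0 0 -1;3.4 1.7 0 0 -1;4.9 3 0 0 -1;6 4.6 0 0 -1;6.9 6.3 0 0 -1;7.4 7.7 0 0 -1;7.4 7.7 0 0 -1",
  "force": 20
}}

```text
time_s: 6.3
position: [0.5248, -0.2194, 0.0964]
tool_rot: [[-0.028, 1.0, 0.003], [1.0, 0.028, -0.0], [-0.0, 0.003, -1.0]]
ft_force: [1.8, 1.6, 0.5]
grip_width: 0.0474
gripper_force: 21.0
```

```bash
cat > crop.py <<'E'
from h import *
import sys
def crop(n,P=None,w=100,hh=75,f=3.5,cam='scene'):
    d=snap(cam,n);u=pix(d,[observe()['position'] if P is None else P])[0].astype(int)
    y0,x0=max(0,u[1]-hh),max(0,u[0]-w);print(x0,y0)
    cv2.imwrite(f'pics/{n}c.png',cv2.resize(d['pixels'][y0:u[1]+hh,x0:u[0]+w],None,fx=f,fy=f,interpolation=cv2.INTER_CUBIC))
if __name__=='__main__': crop(sys.argv[1],[float(v) for v in sys.argv[2:5]] or None)
E
python3 crop.py s3
```

```text
93 131
```

View pics/s3c.png

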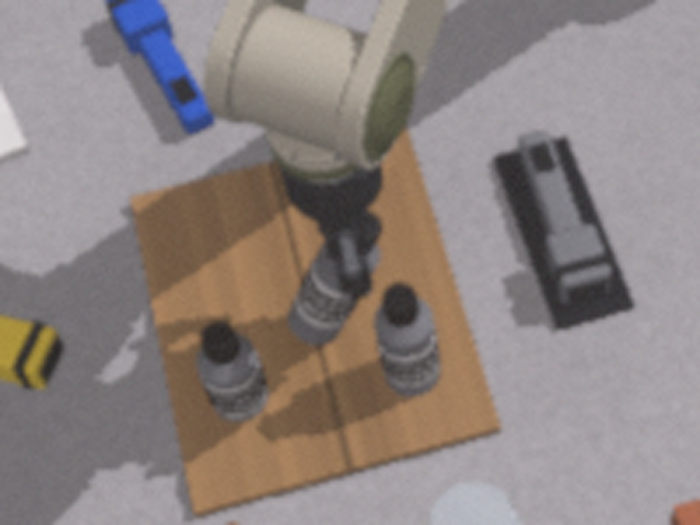

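I put the downward numbers in the y column, so the bottle, still gripped and tilted about 30°, was carried sideways next to M (at about (408,335)). M still stands. I go back to the clear spot and do the arc with z in the third column.

Request:
{"name": "move_arm", "arguments": {
  "series": "-2 -4 -1 0 -1;-5 -8 -1 0 -1;-7.5 -8.5 -1 0 -1;-7.5 -8.5 -0.5 0 -1;-7.5 -8.5 0 0 -1;-7.5 -8.5 0 0 -1",
  "force": 20
}}

```text
time_s: 7.1
position: [0.4398, -0.2962, 0.0962]
tool_rot: [[-0.028, 1.0, -0.001], [1.0, 0.028, 0.001], [0.001, -0.001, -1.0]]
ft_force: [-2.3, 1.1, 1.8]
grip_width: 0.0478
gripper_force: 22.5
```

Request:
{"name": "move_arm", "arguments": {
  "series": "0.9 0 0.4 0 -1;1.8 0 0.8 0 -1;3.4 0 1.8 0 -1;4.9 0 3.1 0 -1;6 0 4.7 0 -1;6.9 0 6.3 0 -1;7.4 0 7.7 0 -1;7.4 0 7.7 0 -1",
  "force": 20
}}

```text
time_s: 8.1
position: [0.4379, -0.2216, 0.0187]
tool_rot: [[-0.028, 1.0, -0.002], [1.0, 0.028, 0.002], [0.002, -0.001, -1.0]]
ft_force: [-0.5, 1.4, -0.7]
grip_width: 0.0472
gripper_force: 24.0
```

```bash
python3 crop.py s4
```

```text
91 121
```

View pics/s4c.png

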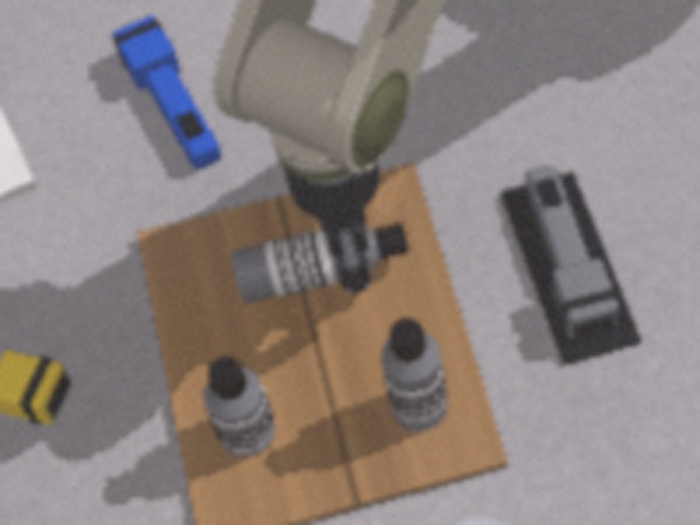

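Request:
{"name": "move_arm", "arguments": {
  "series": "0 0 0.1 0 -1;0 0 0.1 0 -1;0 0 -5 0 -1;0 0 -10 0 -1;0 0 -14 0 -1;0 0 -14 0 -1",
  "force": 80
}}

```text
time_s: 8.9
position: [0.439, -0.224, 0.162]
tool_rot: [[-0.027, 1.0, 0.005], [1.0, 0.027, -0.004], [-0.004, 0.005, -1.0]]
ft_force: [0.0, 0.5, -2.6]
grip_width: 0.0463
gripper_force: 83.5
```

Request:
{"name": "move_arm", "arguments": {
  "series": "5 2.5 0 0 -1;10 5 0 0 -1;15 7.5 0 0 -1;20 10 0 0 -1;25 12.5 0 0 -1;30 15 0 0 -1;35 17.5 0 0 -1;40 20 0 0 -1"
}}

```text
time_s: 9.9
position: [0.6275, 0.1836, 0.1574]
tool_rot: [[-0.026, 1.0, -0.002], [1.0, 0.026, -0.0], [-0.0, -0.003, -1.0]]
ft_force: [1.7, -0.7, -2.8]
grip_width: 0.0461
gripper_force: 83.4
```

Request:
{"name": "move_arm", "arguments": {
  "series": "5 2.5 0 0 -1;10 4.5 0 0 -1;10 4.5 0 0 -1;10 4.5 0 0 -1"
}}

```text
time_s: 10.4
position: [0.6692, 0.2828, 0.1574]
tool_rot: [[-0.027, 1.0, -0.003], [1.0, 0.027, -0.001], [-0.001, -0.003, -1.0]]
ft_force: [0.7, -0.4, -2.1]
grip_width: 0.0461
gripper_force: 83.4
```

```bash
cat > look.py <<'E'
from h import *
import sys
for c in('scene','top'):
    d=snap(c,'_'+c)
    for t in sys.argv[1:]:
        print(c,t,[(np.round(r['point'],3).tolist(),round(r['score'],2)) for r in spotter.mark_of(t,c)[:4]])
s=observe();print(s['time_s'],s['position'],yaw(s['tool_rot']),s['grip_width'],s['wrist_torque'])
E
python3 look.py bottle_l bottle_l_label berth_2; python3 crop.py s5
```

```text
scene bottle_l [([0.587, -0.186, 0.011], 0.82), ([0.578, -0.333, 0.011], 0.62), ([0.673, 0.18, 0.175], 0.61)]
scene bottle_l_label [([0.671, 0.237, 0.177], 0.62)]
scene berth_2 [([0.443, 0.23, 0.059], 0.87), ([0.558, 0.231, 0.062], 0.76), ([0.668, 0.232, 0.062], 0.72)]
top bottle_l [([0.59, -0.184, 0.014], 0.68), ([0.579, -0.334, 0.015], 0.66), ([0.672, 0.181, 0.171], 0.58), ([0.672, 0.241, 0.177], 0.38)]
top bottle_l_label [([0.671, 0.238, 0.182], 0.68)]
top berth_2 [([0.554, 0.231, 0.059], 0.74), ([0.591, -0.185, 0.058], 0.72), ([0.444, 0.225, 0.057], 0.71), ([0.671, 0.231, 0.056], 0.58)]
10.8 [0.66965403 0.28281119 0.15957309] 91.49818976002607 0.04633963351447097 [ 0.09932404 -0.03938185  0.04677662]
281 130
```

View pics/s5c.png

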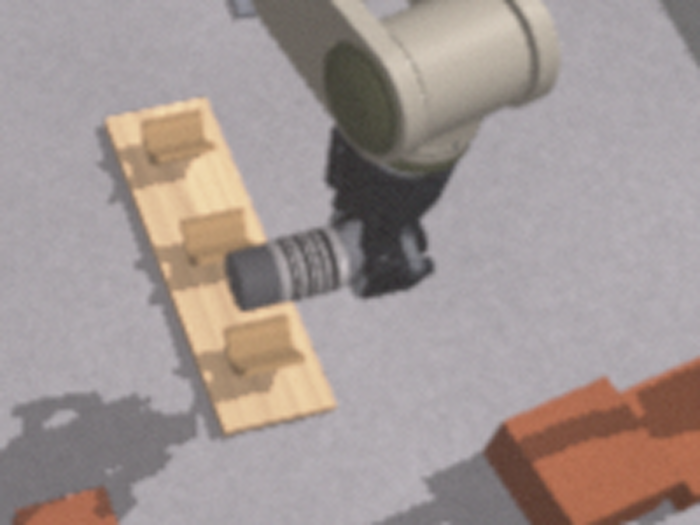

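L is held level, with its base at about (255,275) and its label at y≈0.237, roughly 5 mm too far in +y. I lower it into the far V.

Request:
{"name": "move_arm", "arguments": {
  "series": "-0.5 -0.1 4 0 -1;-0.5 -0.1 8 0 -1;-0.5 -0.1 10 0 -1;-0.5 -0.1 11 0 -1;-0.5 -0.1 11.6 0 -1;-0.5 -0.1 11.6 0 -1",
  "force": 80
}}

```text
time_s: 11.6
position: [0.6689, 0.2784, 0.0445]
tool_rot: [[-0.027, 1.0, 0.001], [1.0, 0.027, 0.0], [-0.0, 0.001, -1.0]]
ft_force: [-3.4, -0.5, 1.1]
grip_width: 0.046
gripper_force: 84.2
```

Request:
{"name": "move_arm", "arguments": {
  "series": "0 0 0 0 -1;0 0 0.3 0 -1;0 0 0.5 0 -1;0 0 0.5 0 -1;0 0 0.5 0 -1",
  "force": 20
}}

```text
time_s: 12.22
position: [0.669, 0.2794, 0.0411]
tool_rot: [[-0.027, 1.0, 0.003], [1.0, 0.027, 0.002], [0.001, 0.003, -1.0]]
ft_force: [-7.7, 3.7, 12.8]
grip_width: 0.0463
gripper_force: 85.5
```

Request:
{"name": "move_arm", "arguments": {
  "series": "0 0 0 0 1;0 0 0 0 1;0 0 0 0 1;0 0 -1 0 1;0 0 -6 0 1;0 0 -12 0 1;0 0 -16 0 1;0 0 -19 0 1"
}}

```text
time_s: 13.22
position: [0.6688, 0.2783, 0.2316]
tool_rot: [[-0.027, 1.0, 0.003], [1.0, 0.027, 0.001], [0.001, 0.003, -1.0]]
ft_force: [0.1, 0.6, -1.0]
grip_width: 0.0858
gripper_force: 0.0
```

```bash
python3 look.py bottle_l bottle_l_label
```

```text
scene bottle_l [([0.588, -0.185, 0.012], 0.88), ([0.578, -0.331, 0.011], 0.83), ([0.67, 0.18, 0.06], 0.56)]
scene bottle_l_label [([0.666, 0.234, 0.06], 0.83)]
top bottle_l [([0.591, -0.189, 0.011], 0.65), ([0.667, 0.179, 0.057], 0.59), ([0.58, -0.332, 0.012], 0.57)]
top bottle_l_label [([0.668, 0.236, 0.059], 0.8)]
13.525 [0.66837443 0.27812375 0.22675938] 91.53102984185044 0.08515712643647073 [-0.00997647  0.04414085 -0.00363414]
```

Request:
{"name": "move_arm", "arguments": {
  "series": "-6 -1.2 0 0 1;-12 -2.4 0 0 1;-18 -3.6 0 0 1;-24 -4.8 0 0 1;-30 -6 0 0 1;-36 -7.2 0 0 1;-42 -8.4 0 0 1;-46.3 -9.3 0 0 1",
  "force": 20
}}

```text
time_s: 14.52
position: [0.5871, -0.1894, 0.227]
tool_rot: [[-0.025, 1.0, -0.002], [1.0, 0.025, 0.001], [0.001, -0.002, -1.0]]
ft_force: [0.8, 1.0, 0.0]
grip_width: 0.0854
gripper_force: 0.0
```

Request:
{"name": "move_arm", "arguments": {
  "series": "0 0 0 0 1;0 0 0 0 1;0 0 0 0 1"
}}

```text
time_s: 14.9
position: [0.5884, -0.1857, 0.228]
tool_rot: [[-0.028, 1.0, -0.0], [1.0, 0.028, 0.0], [0.0, -0.0, -1.0]]
ft_force: [0.8, 0.6, -0.2]
grip_width: 0.0852
gripper_force: 0.0
```

```bash
python3 look.py bottle_m ; python3 -c "
from h import *
snap('wrist','_w');print(spotter.mark_of('bottle_m','wrist'),to([.588,-.187,.076],91.5))"
```

```text
scene bottle_m [([0.577, -0.334, 0.01], 0.9), ([0.588, -0.187, 0.015], 0.68), ([0.668, 0.182, 0.063], 0.59)]
top bottle_m [([0.666, 0.18, 0.056], 0.84), ([0.59, -0.182, 0.012], 0.44)]
15.1 [ 0.58836621 -0.18625667  0.22834954] 91.60143145161656 0.0852903641244812 [-0.01489326 -0.00437187 -0.09254429]
[{'point': [0.5857, -0.1856, 0.0109], 'score': 0.77}, {'point': [0.5792, -0.3329, 0.0139], 'score': 0.56}] [-0.04 -0.03 15.24  0.07]
```

Request:
{"name": "move_arm", "arguments": {
  "series": "0 0 6 0 1;0 0 12 0 1;0 0 15.2 0 1;0 0 15.2 0 1;0 0 15.2 0 -1;0 0 15.2 0 -1;0 0 15.2 0 -1;0 0 15.2 0 -1",
  "force": 20
}}

```text
time_s: 16.2
position: [0.5887, -0.1874, 0.0782]
tool_rot: [[-0.027, 1.0, 0.002], [1.0, 0.027, -0.002], [-0.002, 0.002, -1.0]]
ft_force: [-2.5, -0.0, 6.0]
grip_width: 0.0478
gripper_force: 20.7
```

Request:
{"name": "move_arm", "arguments": {
  "series": "0 0 0 0 -1;0 0 0 0 -1;0 0 -3 0 -1;-4 -5 -3 0 -1;-8 -10 -3 0 -1;-10 -13 -3 0 -1;-10 -13 -3 0 -1;-10 -13 0 0 -1"
}}

```text
time_s: 17.2
position: [0.4622, -0.2915, 0.0782]
tool_rot: [[-0.026, 1.0, 0.005], [1.0, 0.026, -0.004], [-0.004, 0.004, -1.0]]
ft_force: [0.4, -0.5, -3.0]
grip_width: 0.0472
gripper_force: 22.2
```

Request:
{"name": "move_arm", "arguments": {
  "series": "0 0 0 0 -1;0.8 0 0 0 -1;1.6 0 0 0 -1;2.4 0 0 0 -1;3.2 0 0 0 -1;4 0 0.1 0 -1;4.7 0 0.3 0 -1;4.7 0 0.3 0 -1"
}}

```text
time_s: 18.2
position: [0.4601, -0.2447, 0.075]
tool_rot: [[-0.028, 1.0, 0.002], [1.0, 0.028, -0.005], [-0.005, 0.002, -1.0]]
ft_force: [-3.7, -4.1, 10.6]
grip_width: 0.0474
gripper_force: 23.7
```

```bash
python3 crop.py s6
```

```text
82 118
```

View pics/s6c.png

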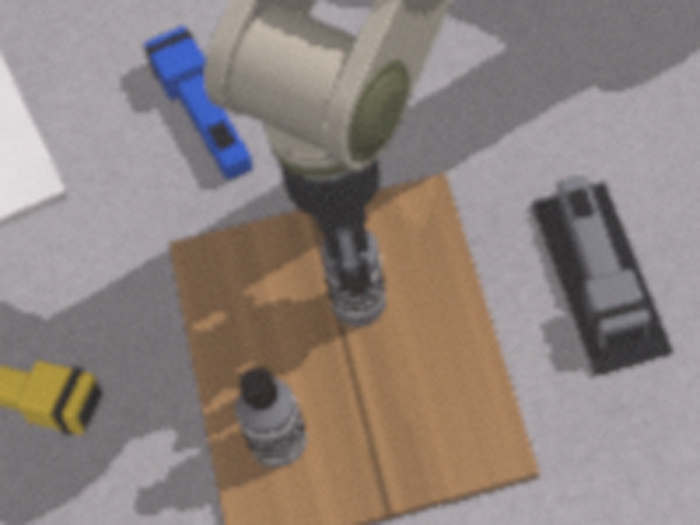

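M slid upright (at about (355,285)) and did not tip, because the grip was too low. I set it back and regrip on the cap for more leverage.

Request:
{"name": "move_arm", "arguments": {
  "series": "0 0 -1 0 -1;-5.5 0 -1 0 -1;-5.5 0 -1 0 -1;-5.5 0 0 0 -1;-5.5 0 0 0 -1;-5.5 0 0 0 1;-5.5 0 0 0 1;-5.5 0 0 0 1"
}}

```text
time_s: 19.25
position: [0.4611, -0.2981, 0.0732]
tool_rot: [[-0.027, 1.0, -0.0], [1.0, 0.027, 0.0], [0.0, -0.0, -1.0]]
ft_force: [-0.2, 0.8, 0.2]
grip_width: 0.0853
gripper_force: 0.0
```

Request:
{"name": "move_arm", "arguments": {
  "series": "0 0 -2 0 1;0 0 -4.2 0 1;0 0 -4.2 0 1;0 0 -4.2 0 -1;0 0 -4.2 0 -1;0 0 -4.2 0 -1;0 0 -4.2 0 -1;0 0 -4.2 0 -1",
  "force": 20
}}

```text
time_s: 20.25
position: [0.461, -0.2984, 0.115]
tool_rot: [[-0.027, 1.0, -0.001], [1.0, 0.027, 0.001], [0.001, -0.001, -1.0]]
ft_force: [0.4, 0.1, -1.3]
grip_width: 0.0274
gripper_force: 21.0
```

```bash
python3 look.py bottle_m; python3 -c "
import numpy as np
for hg in(.122,.102):
  print(hg)
  for t in range(0,91,10):
    a=np.radians(t);print(t,np.round(100*(.024-.024*np.cos(a)+hg*np.sin(a)),1),np.round(100*(hg-.024*np.sin(a)-hg*np.cos(a)),1))"
```

```text
scene bottle_m [([0.577, -0.334, 0.01], 0.91), ([0.462, -0.3, 0.013], 0.85), ([0.669, 0.177, 0.06], 0.57), ([0.476, -0.034, 0.01], 0.22)]
top bottle_m [([0.578, -0.333, 0.012], 0.71), ([0.669, 0.182, 0.06], 0.68), ([0.462, -0.297, 0.013], 0.61)]
20.45 [ 0.46105796 -0.29841722  0.11517936] 91.53750494057695 0.027164997785016975 [-0.00541124 -0.05140067 -0.02152569]
0.122
0 0.0 0.0
10 2.2 -0.2
20 4.3 -0.1
30 6.4 0.4
40 8.4 1.3
50 10.2 2.5
60 11.8 4.0
70 13.0 5.8
80 14.0 7.7
90 14.6 9.8
0.102
0 0.0 0.0
10 1.8 -0.3
20 3.6 -0.2
30 5.4 0.2
40 7.1 0.8
50 8.7 1.8
60 10.0 3.0
70 11.2 4.5
80 12.0 6.1
90 12.6 7.8
```

Request:
{"name": "move_arm", "arguments": {
  "series": "1.1 0 -0.1 0 -1;2.2 0 0 0 -1;3.2 0 0 0 -1;4.3 0 0.1 0 -1;5.4 0 0.3 0 -1;6.4 0 0.6 0 -1;7.4 0 1 0 -1;8.4 0 1.4 0 -1",
  "force": 20
}}

```text
time_s: 21.45
position: [0.4609, -0.2154, 0.1054]
tool_rot: [[-0.027, 1.0, 0.007], [1.0, 0.027, -0.006], [-0.007, 0.007, -1.0]]
ft_force: [-1.1, 3.2, 25.7]
grip_width: 0.027
gripper_force: 29.3
```

```bash
python3 look.py bottle_m bottle_m_label
```

```text
scene bottle_m [([0.464, -0.262, 0.022], 0.88), ([0.668, 0.182, 0.063], 0.64), ([0.577, -0.336, 0.01], 0.57)]
scene bottle_m_label [([0.46, -0.247, 0.065], 0.95)]
top bottle_m [([0.581, -0.333, 0.014], 0.78), ([0.668, 0.178, 0.059], 0.69)]
top bottle_m_label [([0.67, 0.178, 0.059], 0.43)]
21.75 [ 0.46064138 -0.21495147  0.10489852] 91.56403023395276 0.02759030015413905 [ 0.41933225  0.44574688 -0.06858477]
```

Request:
{"name": "move_arm", "arguments": {
  "series": "1 0 0.2 0 -1;2.1 0 0.4 0 -1;3.1 0 0.8 0 -1;4.1 0 1.3 0 -1;5 0 1.8 0 -1;5.9 0 2.4 0 -1;6.7 0 3.1 0 -1;7.5 0 3.8 0 -1",
  "force": 20
}}

```text
time_s: 22.75
position: [0.4567, -0.139, 0.0627]
tool_rot: [[-0.027, 1.0, -0.0], [1.0, 0.027, 0.0], [0.0, -0.0, -1.0]]
ft_force: [0.5, -0.9, -0.8]
grip_width: 0.0275
gripper_force: 25.1
```

```bash
python3 look.py bottle_m bottle_m_label
```

```text
scene bottle_m [([0.67, 0.179, 0.062], 0.95), ([0.466, -0.248, 0.032], 0.68), ([0.577, -0.333, 0.01], 0.6), ([0.475, -0.036, 0.002], 0.28)]
scene bottle_m_label [([0.458, -0.206, 0.057], 0.79)]
top bottle_m [([0.666, 0.18, 0.057], 0.93), ([0.581, -0.336, 0.011], 0.62)]
top bottle_m_label []
23.05 [ 0.45670602 -0.1392844   0.06342707] 91.52019206336233 0.026951063253918925 [ 0.33330379  0.1419065  -0.0440702 ]
```

Request:
{"name": "move_arm", "arguments": {
  "series": "0.6 0 0.8 0 -1;1.2 0 1.6 0 -1;1.8 0 2.5 0 -1;2.3 0 3.4 0 -1;2.7 0 4.1 0 -1;2.8 0 4.4 0 -1;2.8 0 4.4 0 -1",
  "force": 20
}}

```text
time_s: 23.92
position: [0.4559, -0.1113, 0.0192]
tool_rot: [[-0.027, 1.0, -0.001], [1.0, 0.027, 0.001], [0.001, -0.001, -1.0]]
ft_force: [-0.5, 1.0, 1.5]
grip_width: 0.0274
gripper_force: 25.0
```

```bash
python3 look.py bottle_m bottle_m_label; python3 crop.py s7
```

```text
scene bottle_m [([0.579, -0.333, 0.01], 0.91), ([0.462, -0.233, 0.036], 0.89), ([0.669, 0.181, 0.064], 0.76)]
scene bottle_m_label [([0.455, -0.186, 0.039], 0.84)]
top bottle_m [([0.668, 0.18, 0.058], 0.57), ([0.581, -0.334, 0.012], 0.54), ([0.464, -0.229, 0.037], 0.39)]
top bottle_m_label [([0.458, -0.184, 0.04], 0.4)]
24.225 [ 0.45601544 -0.11145107  0.01943924] 91.52396273893123 0.027483746620922185 [ 0.08992949  0.06655755 -0.09299346]
127 119
```

View pics/s7c.png

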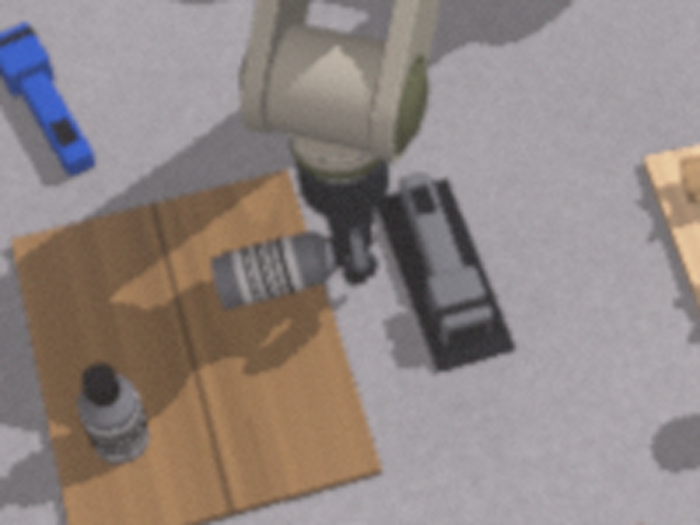

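M lies flat (base at about (225,275)) and is held by its cap. I firm the grip and carry it over.

Request:
{"name": "move_arm", "arguments": {
  "series": "0 0 0 0 -1;0 0 0 0 -1;0 0 0 0 -1;0 0 -5 0 -1;0 0 -10 0 -1;0 0 -14 0 -1;0 0 -14 0 -1",
  "force": 110
}}

```text
time_s: 25.15
position: [0.4571, -0.1119, 0.1615]
tool_rot: [[-0.027, 1.0, 0.005], [1.0, 0.027, -0.002], [-0.002, 0.005, -1.0]]
ft_force: [0.4, 0.4, -3.2]
grip_width: 0.0255
gripper_force: 108.4
```

Request:
{"name": "move_arm", "arguments": {
  "series": "5 1.5 0 0 -1;10 3 0 0 -1;15 4.5 0 0 -1;20 6 0 0 -1;25 7.5 0 0 -1;30 9 0 0 -1;36 10.1 0 0 -1;41.2 11.1 0 0 -1"
}}

```text
time_s: 26.15
position: [0.5555, 0.3053, 0.1569]
tool_rot: [[-0.027, 1.0, -0.003], [1.0, 0.027, -0.001], [-0.001, -0.003, -1.0]]
ft_force: [1.3, -0.2, -2.5]
grip_width: 0.026
gripper_force: 108.5
```

Request:
{"name": "move_arm", "arguments": {
  "series": "0 0 0 0 -1;0 0 0 0 -1;0 0 0 0 -1"
}}

```text
time_s: 26.52
position: [0.556, 0.302, 0.1588]
tool_rot: [[-0.025, 1.0, -0.001], [1.0, 0.025, -0.0], [-0.0, -0.001, -1.0]]
ft_force: [-0.1, 1.1, -2.3]
grip_width: 0.0255
gripper_force: 108.6
```

```bash
python3 look.py bottle_m bottle_m_label berth_1
```

```text
scene bottle_m [([0.578, -0.332, 0.011], 0.8), ([0.67, 0.18, 0.064], 0.75), ([0.56, 0.184, 0.174], 0.59)]
scene bottle_m_label [([0.558, 0.23, 0.179], 0.79)]
scene berth_1 [([0.669, 0.233, 0.064], 0.89), ([0.559, 0.229, 0.059], 0.76), ([0.446, 0.231, 0.059], 0.74)]
top bottle_m [([0.566, 0.184, 0.174], 0.84), ([0.671, 0.179, 0.056], 0.67), ([0.577, -0.332, 0.015], 0.67)]
top bottle_m_label [([0.561, 0.231, 0.178], 0.9)]
top berth_1 [([0.446, 0.225, 0.058], 0.64), ([0.557, 0.23, 0.058], 0.62), ([0.558, 0.232, -0.003], 0.38)]
26.925 [0.55608067 0.3030767  0.15941008] 91.51989811471871 0.025724564202068128 [ 0.16134053  0.02411842 -0.01683655]
```

Request:
{"name": "move_arm", "arguments": {
  "series": "0 0.1 0 2.8 -1;0 0.1 4 2.8 -1;0 0.1 8 2.8 -1;0 0.1 10 2.8 -1;0 0.1 11 2.8 -1;0 0.1 11.6 2.8 -1;0 0.1 11.9 2.8 -1;0 0.1 12.1 2.8 -1"
}}

```text
time_s: 27.92
position: [0.5582, 0.3037, 0.0398]
tool_rot: [[0.022, 1.0, 0.004], [1.0, -0.022, 0.001], [0.001, 0.004, -1.0]]
ft_force: [2.6, 2.9, 5.3]
grip_width: 0.0259
gripper_force: 109.2
```

Request:
{"name": "move_arm", "arguments": {
  "series": "0 0 0.1 0 -1;0 0 0.1 0 -0.5;0 0 0 0 -0.2;0 0 0 0 0;0 0 0 0 0.5;0 0 0 0 1;0 0 -6 0 1;0 0 -12 0 1"
}}

```text
time_s: 28.92
position: [0.5567, 0.3032, 0.1594]
tool_rot: [[0.022, 1.0, -0.001], [1.0, -0.022, -0.0], [-0.0, -0.001, -1.0]]
ft_force: [0.3, 0.3, -0.1]
grip_width: 0.0854
gripper_force: 0.0
```

Request:
{"name": "move_arm", "arguments": {
  "series": "0 0 -7 0 1;0 0 -7 0 1"
}}

```text
time_s: 29.18
position: [0.5582, 0.3038, 0.2335]
tool_rot: [[0.022, 1.0, 0.009], [1.0, -0.022, 0.003], [0.003, 0.009, -1.0]]
ft_force: [-0.1, -0.7, 0.4]
grip_width: 0.0852
gripper_force: 0.0
```

```bash
python3 look.py bottle_m bottle_m_label; python3 -c "
from h import *
print(to([.580,-.333,.231],91.5))"
```

```text
scene bottle_m [([0.669, 0.177, 0.063], 0.79), ([0.56, 0.184, 0.061], 0.73), ([0.577, -0.331, 0.008], 0.72)]
scene bottle_m_label [([0.554, 0.231, 0.061], 0.83)]
top bottle_m [([0.671, 0.18, 0.056], 0.86), ([0.561, 0.189, 0.061], 0.63), ([0.578, -0.336, 0.013], 0.48), ([0.556, 0.23, 0.058], 0.33)]
top bottle_m_label [([0.56, 0.229, 0.06], 0.9), ([0.668, 0.24, 0.057], 0.31)]
29.475 [0.5565547  0.30312068 0.22642995] 88.73198830820559 0.08548831332581133 [-0.00170654 -0.04090495  0.01828557]
[-63.55   3.75  -0.4   -2.77]
```

Request:
{"name": "move_arm", "arguments": {
  "series": "-6 0.4 0 -2.8 1;-12 0.7 0 -2.8 1;-18 1 0 -2.8 1;-24 1.4 0 -2.8 1;-30 1.8 0 -2.8 1;-36 2.1 0 -2.8 1;-42 2.5 0 -2.8 1;-48 2.8 0 -2.8 1"
}}

```text
time_s: 30.48
position: [0.574, -0.1791, 0.2271]
tool_rot: [[-0.027, 1.0, -0.002], [1.0, 0.027, 0.001], [0.001, -0.002, -1.0]]
ft_force: [0.3, 0.2, -0.1]
grip_width: 0.0856
gripper_force: 0.0
```

```bash
python3 -c "
from h import *
snap('wrist','_w');print(spotter.mark_of('bottle_s','wrist'),to([.579,-.333,.231],91.5),observe()['position'])"
```

```text
[{'point': [0.5844, -0.3332, 0.0106], 'score': 0.67}] [-15.05   0.2   -0.47  -0.31] [ 0.57381516 -0.18259067  0.22631061]
```

Request:
{"name": "move_arm", "arguments": {
  "series": "-6 0.2 0 0 1;-12 0.3 0 0 1;-15.1 0.4 0 0 1;-15.1 0.4 0 0 1;-15.1 0.4 5 0 1;-15.1 0.4 10 0 1;-15.1 0.4 12.8 0 1;-15.1 0.4 12.8 0 1"
}}

```text
time_s: 31.58
position: [0.5818, -0.3258, 0.098]
tool_rot: [[-0.028, 1.0, -0.004], [1.0, 0.028, 0.004], [0.004, -0.004, -1.0]]
ft_force: [-0.0, 0.2, 0.6]
grip_width: 0.0853
gripper_force: 0.0
```

Request:
{"name": "move_arm", "arguments": {
  "series": "0 0 0 0 0;0 0 0 0 -1;0 0 0 0 -1;0 0 0 0 -1;0 0 0 0 -1;0 0 0 0 -1",
  "force": 20
}}

```text
time_s: 32.33
position: [0.5824, -0.3284, 0.1012]
tool_rot: [[-0.027, 1.0, 0.0], [1.0, 0.027, -0.001], [-0.001, 0.0, -1.0]]
ft_force: [-2.0, 0.3, 6.3]
grip_width: 0.0275
gripper_force: 20.0
```

Request:
{"name": "move_arm", "arguments": {
  "series": "0.9 0 -0.1 0 -1;1.8 0 0 0 -1;2.7 0 0 0 -1;3.6 0 0.1 0 -1;4.5 0 0.2 0 -1;5.4 0 0.4 0 -1;6.2 0 0.7 0 -1;7.1 0 1 0 -1",
  "force": 20
}}

```text
time_s: 33.33
position: [0.5806, -0.2565, 0.0898]
tool_rot: [[-0.027, 1.0, -0.0], [1.0, 0.027, 0.0], [0.0, -0.0, -1.0]]
ft_force: [0.5, -1.9, 0.0]
grip_width: 0.0271
gripper_force: 19.7
```

```bash
python3 look.py bottle_s bottle_s_label
```

```text
scene bottle_s [([0.67, 0.181, 0.062], 0.82), ([0.559, 0.182, 0.063], 0.7), ([0.581, -0.328, 0.026], 0.58)]
scene bottle_s_label [([0.582, -0.299, 0.054], 0.71)]
top bottle_s [([0.669, 0.177, 0.058], 0.66), ([0.56, 0.187, 0.062], 0.58)]
top bottle_s_label [([0.668, 0.234, 0.058], 0.7)]
33.625 [ 0.58060812 -0.25721875  0.09030318] 91.52236700937308 0.027288791823238324 [-0.01984633  0.10537688 -0.0468714 ]
```

Request:
{"name": "move_arm", "arguments": {
  "series": "0.8 0 0.5 0 -1;1.6 0 1 0 -1;2.9 0 2.2 0 -1;3.5 0 3 0 -1;4.1 0 3.7 0 -1;4.9 0 5.3 0 -1;5.5 0 7 0 -1;5.5 0 7 0 -1",
  "force": 20
}}

```text
time_s: 34.62
position: [0.5785, -0.2016, 0.0188]
tool_rot: [[-0.027, 1.0, -0.002], [1.0, 0.027, 0.001], [0.001, -0.002, -1.0]]
ft_force: [-1.1, 2.1, 0.1]
grip_width: 0.0271
gripper_force: 20.1
```

Request:
{"name": "move_arm", "arguments": {
  "series": "0 0 0 0 -1;0 0 0 0 -1;0 0 0 0 -1;0 0 -5 0 -1;0 0 -10 0 -1;0 0 -14 0 -1;0 0 -14 0 -1",
  "force": 110
}}

```text
time_s: 35.5
position: [0.5803, -0.2028, 0.1637]
tool_rot: [[-0.027, 1.0, 0.006], [1.0, 0.027, -0.003], [-0.004, 0.006, -1.0]]
ft_force: [-0.1, 0.3, -2.9]
grip_width: 0.0245
gripper_force: 108.2
```

```bash
python3 look.py bottle_s bottle_s_label scanner; python3 -c "
from h import *
print(to([.4445,.2295,.16],91.5))"
```

```text
scene bottle_s [([0.562, 0.185, 0.063], 0.94), ([0.671, 0.179, 0.062], 0.89), ([0.584, -0.311, 0.172], 0.74)]
scene bottle_s_label [([0.587, -0.272, 0.174], 0.68), ([0.473, -0.035, 0.007], 0.26)]
scene scanner [([0.473, -0.557, -0.003], 0.67), ([0.202, -0.363, 0.0], 0.6), ([0.477, -0.036, 0.008], 0.56), ([0.56, 0.23, 0.06], 0.16)]
top bottle_s [([0.668, 0.179, 0.056], 0.94), ([0.56, 0.187, 0.063], 0.92)]
top bottle_s_label [([0.41, 0.46, 0.004], 0.39)]
top scanner [([0.475, -0.033, 0.009], 0.85), ([0.478, -0.553, 0.0], 0.83), ([0.202, -0.369, 0.006], 0.81)]
35.9 [ 0.57889544 -0.20199259  0.1594211 ] 91.53311797496566 0.024794279222196586 [0.11054913 0.0291055  0.03886939]
[ 4.349e+01 -1.228e+01 -0.000e+00  3.000e-02]
```

Request:
{"name": "move_arm", "arguments": {
  "series": "6 -1.5 0 0 -1;12 -3 0 0 -1;18 -4.5 0 0 -1;24 -6 0 0 -1;30 -7.5 0 0 -1;36 -9 0 0 -1;42 -10.5 0 0 -1;48 -12 0 0 -1"
}}

```text
time_s: 36.9
position: [0.4456, 0.2764, 0.1603]
tool_rot: [[-0.027, 1.0, 0.0], [1.0, 0.027, 0.0], [0.0, 0.0, -1.0]]
ft_force: [0.7, 0.5, -1.7]
grip_width: 0.0243
gripper_force: 108.3
```

Request:
{"name": "move_arm", "arguments": {
  "series": "2.7 -0.3 0 0 -1;2.7 -0.3 0 0 -1;2.7 -0.3 0 0 -1;2.7 -0.3 0 0 -1"
}}

```text
time_s: 37.4
position: [0.4429, 0.3005, 0.1603]
tool_rot: [[-0.025, 1.0, -0.0], [1.0, 0.025, -0.0], [-0.0, -0.0, -1.0]]
ft_force: [0.8, 0.0, -2.1]
grip_width: 0.0247
gripper_force: 108.3
```

```bash
python3 look.py bottle_s bottle_s_label berth_0
```

```text
scene bottle_s [([0.56, 0.184, 0.059], 0.87), ([0.444, 0.192, 0.17], 0.85), ([0.671, 0.181, 0.064], 0.82), ([0.663, 0.235, 0.058], 0.55)]
scene bottle_s_label [([0.447, 0.232, 0.171], 0.66)]
scene berth_0 [([0.44, 0.233, 0.058], 0.97), ([0.555, 0.233, 0.058], 0.76), ([0.669, 0.235, 0.063], 0.72)]
top bottle_s [([0.446, 0.193, 0.171], 0.85), ([0.667, 0.178, 0.058], 0.71), ([0.563, 0.187, 0.062], 0.55)]
top bottle_s_label [([0.444, 0.229, 0.176], 0.73)]
top berth_0 [([0.553, 0.232, 0.057], 0.8), ([0.446, 0.229, 0.057], 0.68), ([0.475, -0.032, 0.008], 0.63), ([0.669, 0.232, 0.058], 0.58)]
37.8 [0.44262466 0.30130217 0.16034481] 91.52147610610191 0.024844007898567246 [ 0.13648389 -0.01566319 -0.01055224]
```

Request:
{"name": "move_arm", "arguments": {
  "series": "0 -0.1 4 0 -1;0 -0.1 8 0 -1;0 -0.1 10 0 -1;0 -0.1 10.8 0 -1;0 -0.1 11.4 0 -1;0 -0.1 11.8 0 -1;0 -0.1 12 0 -1"
}}

```text
time_s: 38.67
position: [0.4426, 0.3019, 0.0412]
tool_rot: [[-0.027, 1.0, 0.003], [1.0, 0.027, 0.001], [0.001, 0.003, -1.0]]
ft_force: [3.5, 3.1, 4.0]
grip_width: 0.0246
gripper_force: 108.8
```

Request:
{"name": "move_arm", "arguments": {
  "series": "0 0 0 0 -1;0 0 0 0 -0.5;0 0 0 0 -0.2;0 0 0 0 0;0 0 0 0 0.5;0 0 0 0 1;0 0 -6 0 1;0 0 -12 0 1"
}}

```text
time_s: 39.67
position: [0.4412, 0.3012, 0.1615]
tool_rot: [[-0.027, 1.0, -0.002], [1.0, 0.027, -0.001], [-0.001, -0.002, -1.0]]
ft_force: [0.4, 0.2, -0.1]
grip_width: 0.0856
gripper_force: 0.0
```

```bash
python3 look.py bottle_s bottle_s_label scanner scan_window dock; python3 crop.py s8 .5 .13 .05; python3 fit.py|tail -8
python3 -c "
from h import *
y=np.radians(4.5);o=np.array([.4755,-.033]);print(to([*(o-.01*np.array([np.cos(y),np.sin(y)])),.15],4.5))"
```

```text
scene bottle_s [([0.672, 0.179, 0.063], 0.98), ([0.446, 0.195, 0.059], 0.93), ([0.561, 0.184, 0.064], 0.89)]
scene bottle_s_label [([0.45, 0.233, 0.058], 0.71), ([0.555, 0.232, 0.066], 0.33)]
scene scanner [([0.475, -0.034, 0.008], 0.92), ([0.472, -0.555, -0.003], 0.89), ([0.201, -0.365, 0.001], 0.71)]
scene scan_window [([0.128, -0.386, 0.02], 0.88), ([0.514, -0.482, 0.019], 0.85), ([0.798, 0.032, -0.001], 0.68), ([0.55, -0.026, 0.026], 0.59)]
scene dock [([0.476, -0.035, 0.003], 0.85)]
top bottle_s [([0.669, 0.182, 0.057], 0.85), ([0.561, 0.188, 0.061], 0.75), ([0.448, 0.191, 0.063], 0.63), ([0.554, 0.23, 0.061], 0.22)]
top bottle_s_label [([0.445, 0.232, 0.062], 0.63)]
top scanner [([0.476, -0.552, 0.0], 0.98), ([0.474, -0.033, 0.01], 0.83), ([0.199, -0.364, 0.004], 0.74)]
top scan_window [([0.132, -0.389, 0.02], 0.84), ([0.549, -0.029, 0.029], 0.75), ([0.512, -0.489, 0.024], 0.63)]
top dock [([0.48, -0.033, 0.001], 0.97)]
40.275 [0.44138607 0.30135345 0.15965555] 91.53476204175851 0.08512658699918128 [ 0.01902128 -0.02312948 -0.04770098]
207 111
0 [(np.float64(0.0), 'l', [0.578, -0.334]), (np.float64(0.0), 'm', [0.578, -0.334]), (np.float64(0.0), 's', [0.578, -0.334])]
0 [(np.float64(0.0), 'l', [0.591, -0.187]), (np.float64(0.0), 'm', [0.591, -0.187]), (np.float64(0.0), 's', [0.591, -0.187])]
scanner 0.82 [ 0.477 -0.551] [0.176 0.055] 62.3
scanner 0.64 [ 0.213 -0.355] [0.176 0.053] 22.4
scanner 0.59 [ 0.468 -0.033] [0.171 0.047] 4.7
cradle 0.88 [0.522 0.229] [0.262 0.104] 2.2
dock 0.68 [ 0.474 -0.031] [0.188 0.072] 6.1
ware_board 0.63 [ 0.507 -0.264] [0.319 0.26 ] 4.8
[-33.57   1.5    1.04  87.04]
```

View pics/s8c.png

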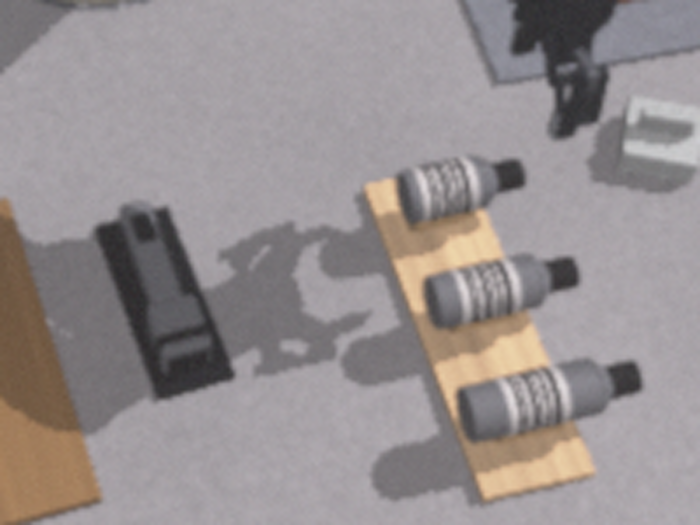

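All three bottles lie in their Vs: S at (450,190), M at (490,290), L at (540,400). Next I fetch the grey scanner from its dock at (165,300).

Request:
{"name": "move_arm", "arguments": {
  "series": "-4 0 -2 10.7 1;-8 1 -2 21.4 1;-12 1.5 -2 32 1;-16 1.5 -2 42.7 1;-20 1.5 -2 53.4 1;-25 1.5 -2 64 1;-30 1.5 -1 75 1;-33.6 1.5 0 86.9 1"
}}

```text
time_s: 41.72
position: [0.4656, -0.036, 0.1603]
tool_rot: [[0.995, 0.098, 0.001], [0.098, -0.995, -0.0], [0.001, 0.0, -1.0]]
ft_force: [0.6, 0.5, 0.4]
grip_width: 0.0855
gripper_force: 0.0
```

Request:
{"name": "move_arm", "arguments": {
  "series": "0 0 0 0 1;0 0 0 0 1;0 0 0 0 1;0 0 0 0 1"
}}

```text
time_s: 42.22
position: [0.4656, -0.0334, 0.1606]
tool_rot: [[0.994, 0.107, 0.0], [0.107, -0.994, -0.0], [0.0, 0.0, -1.0]]
ft_force: [-1.4, -0.3, 0.2]
grip_width: 0.0857
gripper_force: 0.0
```

```bash
python3 look.py scanner; python3 -c "
from h import *
d=snap('wrist','_w');print(spotter.mark_of('scanner','wrist'),spotter.mark_of('scan_window','wrist'),to([.465,-.0343,.012],4.6))
for r in spotter.cut_out('scanner','wrist')[:2]:
  c=max(cv2.findContours(r['pixels'].astype(np.uint8),0,1)[0],key=len).reshape(-1,2)
  w=np.array([ray(d,q,.036)[:2] for q in c],np.float32);print(cv2.minAreaRect(w))"
```

```text
scene scanner [([0.474, -0.556, -0.001], 0.77), ([0.477, -0.035, 0.009], 0.61)]
top scanner [([0.474, -0.548, -0.0], 0.91), ([0.197, -0.366, 0.002], 0.81)]
42.425 [ 0.46557077 -0.03379654  0.16040504] 6.0891213767369905 0.08529512615366833 [ 0.00702165  0.03690629 -0.03798067]
[{'point': [0.4733, -0.0328, 0.0074], 'score': 0.69}] [{'point': [0.5487, -0.0252, 0.0254], 'score': 0.59}] [-0.06  0.02 14.83  1.46]
((0.4689750671386719, -0.03595157340168953), (0.16707459092140198, 0.04794533550739288), 7.598278045654297)
((0.4387653172016144, 0.20036424696445465), (0.010049303062260151, 0.045188914984464645), 81.07605743408203)
```

Request:
{"name": "move_arm", "arguments": {
  "series": "0 0 5 1 1;0 0 10 1 1;0 0 13 1 1;0 0 14.8 1 1;0 0 14.8 1 1;0 0 14.8 1 0;0 0 14.8 1 -0.3;0 0 14.8 1 -1",
  "force": 60
}}

```text
time_s: 43.62
position: [0.4658, -0.0341, 0.0129]
tool_rot: [[0.996, 0.088, 0.001], [0.088, -0.996, -0.0], [0.001, 0.0, -1.0]]
ft_force: [-1.0, 0.4, 0.5]
grip_width: 0.0322
gripper_force: 0.0
```

Request:
{"name": "move_arm", "arguments": {
  "series": "0 0 0 0 -1;0 0 0 0 -1;0 0 0 0 -1;0 0 0 0 -1"
}}

```text
time_s: 44.12
position: [0.4659, -0.0342, 0.0131]
tool_rot: [[0.996, 0.088, 0.001], [0.088, -0.996, -0.001], [0.001, 0.001, -1.0]]
ft_force: [-1.9, 0.5, 6.3]
grip_width: 0.0287
gripper_force: 60.3
```

Request:
{"name": "move_arm", "arguments": {
  "series": "0 0 -2 0 -1;0 0 -5 0 -1;0 0 -8 0 -1;0 0 -12 0 -1;0 0 -12 0 -1;0 0 -12 0 -1"
}}

```text
time_s: 44.88
position: [0.465, -0.0339, 0.1316]
tool_rot: [[0.996, 0.088, -0.001], [0.088, -0.996, 0.0], [-0.001, -0.001, -1.0]]
ft_force: [-0.1, -0.3, -2.2]
grip_width: 0.0293
gripper_force: 59.7
```

```bash
python3 look.py scanner scan_window; python3 crop.py s9
```

```text
scene scanner [([0.474, -0.034, 0.13], 0.91), ([0.475, -0.555, 0.001], 0.7)]
scene scan_window [([0.131, -0.385, 0.022], 0.94), ([0.548, -0.022, 0.145], 0.76), ([0.515, -0.482, 0.017], 0.63), ([0.444, 0.233, 0.061], 0.58)]
top scanner [([0.478, -0.552, -0.001], 0.93), ([0.2, -0.366, 0.002], 0.61)]
top scan_window [([0.132, -0.386, 0.019], 0.89), ([0.514, -0.489, 0.023], 0.55), ([0.549, -0.031, 0.145], 0.5)]
45.175 [ 0.46533672 -0.03399066  0.13168414] 5.051019375283576 0.028887882148597274 [0.03892155 0.0087829  0.05301714]
152 96
```

View pics/s9c.png

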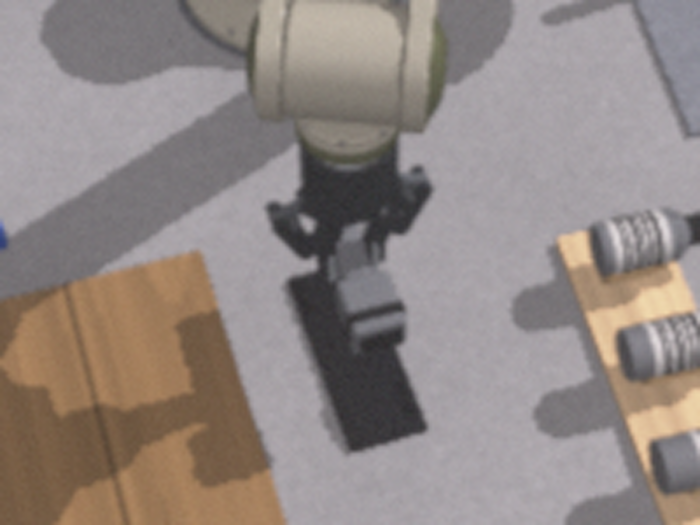

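The scanner is held level, with its head at about (370,310) and the dock empty below it. The window is 84.5 mm ahead of the TCP and 14 mm above it.

```bash
cat > aim.py <<'E'
from h import *
import sys
# aim.py lx ly phi dist(mm from label surface): TCP target and shift
lx,ly,ph,D=map(float,sys.argv[1:5]);a=np.radians(ph);u=np.array([np.cos(a),np.sin(a)])
D=D/1000+.024/np.cos(np.radians(ph-1.5));w=np.array([lx,ly])-D*u;t=w-.0845*u
print('window',w.round(4),'corner',(w+.023*np.array([-u[1],u[0]])).round(4),'tcp',t.round(4),to([*t,.046],ph),to([*t,.13],ph))
E
python3 look.py bottle_l_label bottle_m_label bottle_s_label bottle_l; python3 aim.py .668 .2355 37 102
```

```text
scene bottle_l_label [([0.663, 0.237, 0.058], 0.85)]
scene bottle_m_label [([0.555, 0.23, 0.063], 0.81)]
scene bottle_s_label []
scene bottle_l [([0.446, 0.194, 0.059], 0.97), ([0.67, 0.18, 0.063], 0.95), ([0.559, 0.185, 0.06], 0.84)]
top bottle_l_label [([0.668, 0.234, 0.061], 0.56)]
top bottle_m_label [([0.561, 0.23, 0.062], 0.92)]
top bottle_s_label [([0.448, 0.23, 0.06], 0.66)]
top bottle_l [([0.56, 0.186, 0.061], 0.74), ([0.67, 0.18, 0.058], 0.7), ([0.448, 0.192, 0.061], 0.63)]
45.725 [ 0.46556369 -0.03408949  0.13233689] 5.049407399307467 0.028642327910492225 [0.0062159  0.01183028 0.00852526]
window [0.563  0.1564] corner [0.5492 0.1747] tcp [0.4955 0.1055] [  4.21 -13.64   8.63 -31.95] [  4.21 -13.64   0.23 -31.95]
```

Request:
{"name": "move_arm", "arguments": {
  "series": "1 -5 0 -10 -1;2 -9 0 -20 -1;3.5 -12 0 -30 -1;4.2 -13.65 0.2 -32 -1;4.2 -13.65 0.2 -32 -1;4.2 -13.65 0.2 -32 -1"
}}

```text
time_s: 46.48
position: [0.4951, 0.1048, 0.1302]
tool_rot: [[0.8, 0.6, -0.001], [0.6, -0.8, -0.0], [-0.001, -0.0, -1.0]]
ft_force: [0.7, -0.5, -2.2]
grip_width: 0.0288
gripper_force: 59.8
```

Request:
{"name": "move_arm", "arguments": {
  "series": "0 0 3 0 -1;0 0 6 0 -1;0 0 7.5 0 -1;0 0 8.4 0 -1;0 0 8.4 0 -1;0 0 8.4 0 -1"
}}

```text
time_s: 47.22
position: [0.4958, 0.1054, 0.047]
tool_rot: [[0.798, 0.602, 0.001], [0.602, -0.798, -0.0], [0.001, 0.001, -1.0]]
ft_force: [0.1, -0.2, -2.5]
grip_width: 0.029
gripper_force: 59.8
```

```bash
python3 look.py bottle_l_label scan_window; python3 aim.py .668 .2355 37 102; python3 crop.py s10
```

```text
scene bottle_l_label [([0.664, 0.234, 0.057], 0.72)]
scene scan_window [([0.132, -0.389, 0.021], 0.84), ([0.409, 0.462, -0.001], 0.68), ([0.513, -0.485, 0.019], 0.66)]
top bottle_l_label [([0.667, 0.236, 0.059], 0.83)]
top scan_window [([0.511, -0.488, 0.025], 0.88), ([0.132, -0.389, 0.017], 0.58), ([0.564, 0.154, 0.058], 0.51), ([0.558, 0.187, 0.061], 0.49)]
47.525 [0.49546771 0.10562229 0.0465784 ] 37.052847125650366 0.028544862486735 [-0.01727845  0.00591006  0.04431995]
window [0.563  0.1564] corner [0.5492 0.1747] tcp [0.4955 0.1055] [-0.    0.01  0.06  0.05] [ 0.    0.01 -8.34  0.05]
198 112
```

View pics/s10c.png

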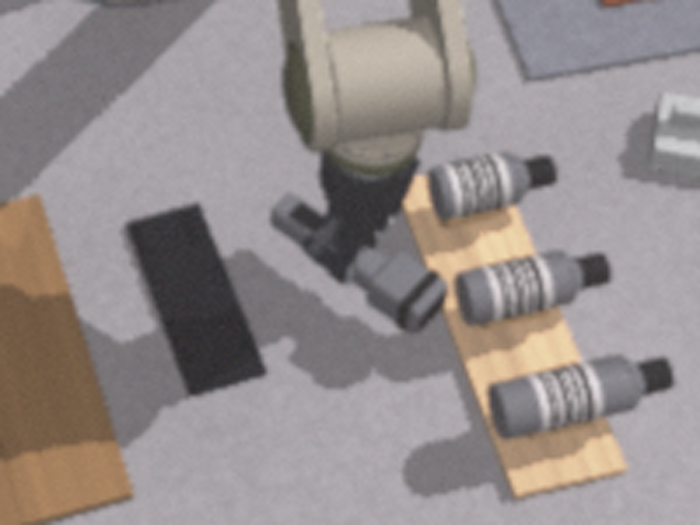

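The scanner head, at about (415,295), passes clear of M's base at about (465,295) and looks at L's label. I hold it there, then also take a slightly squarer view.

Request:
{"name": "move_arm", "arguments": {
  "series": "0 0 0 0 -1;0 0 0 0 -1;0 0 0 0 -1;0 0 0 0 -1;0 0 0 0 -1;0 0 0 0 -1;0 0 0 0 -1;0 0 0 0 -1"
}}

```text
time_s: 48.58
position: [0.4953, 0.1056, 0.0463]
tool_rot: [[0.798, 0.603, -0.0], [0.603, -0.798, 0.0], [-0.0, -0.0, -1.0]]
ft_force: [-0.2, -0.4, -1.1]
grip_width: 0.0287
gripper_force: 59.8
```

Request:
{"name": "move_arm", "arguments": {
  "series": "0 0 0 0 -1;0 0 0 0 -1;0 0 0 0 -1;0 0 0 0 -1;0 0 0 0 -1;0 0 0 0 -1;0 0 0 0 -1;0 0 0 0 -1"
}}

```text
time_s: 49.58
position: [0.4954, 0.1056, 0.0463]
tool_rot: [[0.798, 0.603, -0.0], [0.603, -0.798, 0.0], [-0.0, -0.0, -1.0]]
ft_force: [0.9, 0.3, -2.3]
grip_width: 0.0291
gripper_force: 59.8
```

Request:
{"name": "move_arm", "arguments": {
  "series": "0 0 0 0 -1;0 0 0 0 -1;0 0 0 0 -1;0 0 0 0 -1;0 0 0 0 -1;0 0 0 0 -1;0 0 0 0 -1;0 0 0 0 -1"
}}

```text
time_s: 50.58
position: [0.4954, 0.1056, 0.0463]
tool_rot: [[0.798, 0.603, -0.0], [0.603, -0.798, -0.0], [-0.0, -0.0, -1.0]]
ft_force: [-1.3, 0.0, -1.6]
grip_width: 0.0289
gripper_force: 59.8
```

Request:
{"name": "move_arm", "arguments": {
  "series": "0 0 0 0 -1;0 0 0 0 -1;0 0 0 0 -1;0 0 0 0 -1;0 0 0 0 -1"
}}

```text
time_s: 51.2
position: [0.4954, 0.1056, 0.0463]
tool_rot: [[0.798, 0.602, 0.0], [0.602, -0.798, 0.0], [0.0, -0.0, -1.0]]
ft_force: [-0.3, -0.6, -2.3]
grip_width: 0.0285
gripper_force: 59.8
```

```bash
python3 look.py bottle_l_label bottle_m; python3 aim.py .668 .2355 33 110;python3 aim.py .557 .2305 30 104;python3 aim.py .557 .2305 32 104
```

```text
scene bottle_l_label [([0.662, 0.238, 0.06], 0.55)]
scene bottle_m [([0.559, 0.181, 0.06], 0.89), ([0.448, 0.192, 0.056], 0.81), ([0.67, 0.18, 0.064], 0.79)]
top bottle_l_label [([0.67, 0.236, 0.059], 0.68)]
top bottle_m [([0.666, 0.181, 0.056], 0.8), ([0.565, 0.185, 0.064], 0.79), ([0.553, 0.229, 0.058], 0.67)]
51.5 [0.49537049 0.10559116 0.04632621] 37.04947466524964 0.028872605896647748 [0.00551382 0.02233803 0.00340257]
window [0.5521 0.1603] corner [0.5396 0.1795] tcp [0.4813 0.1142] [-0.6  -1.54  0.03  4.05] [-0.6  -1.54 -8.37  4.05]
window [0.4433 0.1648] corner [0.4318 0.1848] tcp [0.3701 0.1226] [-8.97 -8.9   0.03  7.05] [-8.97 -8.9  -8.37  7.05]
window [0.4452 0.1606] corner [0.433  0.1801] tcp [0.3735 0.1158] [-9.11 -8.16  0.03  5.05] [-9.11 -8.16 -8.37  5.05]
```

Request:
{"name": "move_arm", "arguments": {
  "series": "-0.3 -0.4 0 1 -1;-0.5 -0.8 0 2 -1;-0.6 -1.1 0 3 -1;-0.6 -1.4 0 4 -1;-0.6 -1.4 0 4 -1;-0.6 -1.4 0 4 -1;-0.6 -1.4 0 4 -1;-0.6 -1.4 0 4 -1"
}}

```text
time_s: 52.5
position: [0.4822, 0.1131, 0.0463]
tool_rot: [[0.838, 0.545, 0.0], [0.545, -0.838, -0.0], [-0.0, 0.0, -1.0]]
ft_force: [-0.4, -0.4, -1.5]
grip_width: 0.0291
gripper_force: 59.7
```

Request:
{"name": "move_arm", "arguments": {
  "series": "0 0 0 0 -1;0 0 0 0 -1;0 0 0 0 -1;0 0 0 0 -1;0 0 0 0 -1;0 0 0 0 -1;0 0 0 0 -1;0 0 0 0 -1"
}}

```text
time_s: 53.5
position: [0.4821, 0.1132, 0.0463]
tool_rot: [[0.838, 0.545, 0.0], [0.545, -0.838, 0.0], [0.0, -0.0, -1.0]]
ft_force: [-0.2, 0.4, -1.7]
grip_width: 0.0289
gripper_force: 59.7
```

Request:
{"name": "move_arm", "arguments": {
  "series": "0 0 0 0 -1;0 0 0 0 -1;0 0 0 0 -1;0 0 0 0 -1;0 0 0 0 -1;0 0 0 0 -1;0 0 0 0 -1;0 0 0 0 -1"
}}

```text
time_s: 54.5
position: [0.4821, 0.1132, 0.0463]
tool_rot: [[0.838, 0.545, -0.0], [0.545, -0.838, -0.0], [-0.0, -0.0, -1.0]]
ft_force: [-0.2, 0.8, -1.5]
grip_width: 0.0287
gripper_force: 59.7
```

Request:
{"name": "move_arm", "arguments": {
  "series": "0 0 0 0 -1;0 0 0 0 -1;0 0 0 0 -1;0 0 0 0 -1;0 0 0 0 -1;0 0 0 0 -1;0 0 0 0 -1;0 0 0 0 -1"
}}

```text
time_s: 55.5
position: [0.4821, 0.1132, 0.0463]
tool_rot: [[0.838, 0.545, -0.0], [0.545, -0.838, -0.0], [-0.0, -0.0, -1.0]]
ft_force: [0.6, -1.1, -1.0]
grip_width: 0.0291
gripper_force: 59.7
```

```bash
python3 look.py bottle_l_label bottle_m bottle_m_label bottle_s_label; python3 aim.py .558 .2305 30 104
```

```text
scene bottle_l_label [([0.663, 0.236, 0.058], 0.67)]
scene bottle_m [([0.446, 0.194, 0.06], 0.68), ([0.665, 0.181, 0.063], 0.62), ([0.557, 0.185, 0.061], 0.61), ([0.795, 0.03, -0.0], 0.51)]
scene bottle_m_label [([0.551, 0.23, 0.065], 0.63)]
scene bottle_s_label [([0.45, 0.236, 0.06], 0.86), ([0.553, 0.228, 0.061], 0.34)]
top bottle_l_label [([0.553, 0.156, 0.062], 0.75), ([0.666, 0.237, 0.058], 0.74)]
top bottle_m [([0.559, 0.185, 0.062], 0.73), ([0.668, 0.178, 0.058], 0.62), ([0.408, 0.46, 0.002], 0.59)]
top bottle_m_label [([0.558, 0.232, 0.061], 0.91), ([0.667, 0.179, 0.059], 0.61), ([0.553, 0.231, 0.058], 0.33)]
top bottle_s_label [([0.448, 0.229, 0.06], 0.72)]
56.0 [0.48214038 0.11317375 0.04633029] 33.05067134967127 0.02896271513932279 [0.01931276 0.0483059  0.0287624 ]
window [0.4443 0.1648] corner [0.4328 0.1848] tcp [0.3711 0.1226] [-8.79 -6.85  0.03  3.05] [-8.79 -6.85 -8.37  3.05]
```

Request:
{"name": "move_arm", "arguments": {
  "series": "-2.5 0 0 0 -1;-5.5 -1.5 0 1 -1;-8 -4 0 2 -1;-8.8 -6 0 3 -1;-8.8 -6.8 0 3 -1;-8.8 -6.8 0 3 -1;-8.8 -6.8 0 3 -1;-8.8 -6.8 0 3 -1"
}}

```text
time_s: 57.0
position: [0.3718, 0.1219, 0.0463]
tool_rot: [[0.866, 0.5, 0.0], [0.5, -0.866, -0.0], [0.0, 0.0, -1.0]]
ft_force: [0.1, 0.3, -1.5]
grip_width: 0.0288
gripper_force: 59.7
```

Request:
{"name": "move_arm", "arguments": {
  "series": "0 0 0 0 -1;0 0 0 0 -1;0 0 0 0 -1;0 0 0 0 -1;0 0 0 0 -1;0 0 0 0 -1;0 0 0 0 -1;0 0 0 0 -1"
}}

```text
time_s: 58.0
position: [0.3713, 0.1222, 0.0463]
tool_rot: [[0.866, 0.501, 0.0], [0.501, -0.866, -0.0], [0.0, 0.0, -1.0]]
ft_force: [0.2, -0.2, -1.9]
grip_width: 0.029
gripper_force: 59.7
```

Request:
{"name": "move_arm", "arguments": {
  "series": "0 0 0 0 -1;0 0 0 0 -1;0 0 0 0 -1;0 0 0 0 -1;0 0 0 0 -1;0 0 0 0 -1;0 0 0 0 -1;0 0 0 0 -1"
}}

```text
time_s: 59.0
position: [0.3713, 0.1222, 0.0463]
tool_rot: [[0.866, 0.501, 0.0], [0.501, -0.866, 0.0], [0.0, 0.0, -1.0]]
ft_force: [0.4, 0.5, -2.5]
grip_width: 0.0291
gripper_force: 59.7
```

Request:
{"name": "move_arm", "arguments": {
  "series": "0 0 0 0 -1;0 0 0 0 -1;0 0 0 0 -1;0 0 0 0 -1;0 0 0 0 -1;0 0 0 0 -1;0 0 0 0 -1;0 0 0 0 -1"
}}

```text
time_s: 60.0
position: [0.3713, 0.1221, 0.0463]
tool_rot: [[0.866, 0.501, -0.0], [0.501, -0.866, -0.0], [-0.0, 0.0, -1.0]]
ft_force: [0.5, 0.3, -1.7]
grip_width: 0.0286
gripper_force: 59.7
```

Request:
{"name": "move_arm", "arguments": {
  "series": "0 0 0 0 -1;0 0 0 0 -1;0 0 0 0 -1;0 0 0 0 -1"
}}

```text
time_s: 60.5
position: [0.3713, 0.1222, 0.0463]
tool_rot: [[0.866, 0.501, -0.0], [0.501, -0.866, 0.0], [0.0, -0.0, -1.0]]
ft_force: [0.8, 0.8, -2.4]
grip_width: 0.0289
gripper_force: 59.7
```

```bash
python3 look.py bottle_m_label bottle_s bottle_s_label scan_window; python3 aim.py .446 .2305 10 102;python3 aim.py .446 .2305 20 102; python3 aim.py .558 .2305 30 104
```

```text
scene bottle_m_label [([0.554, 0.231, 0.062], 0.67), ([0.556, 0.231, 0.06], 0.66)]
scene bottle_s [([0.56, 0.179, 0.062], 0.96), ([0.444, 0.195, 0.056], 0.77), ([0.67, 0.18, 0.063], 0.68)]
scene bottle_s_label [([0.45, 0.235, 0.06], 0.72)]
scene scan_window [([0.446, 0.166, 0.059], 0.98), ([0.514, -0.484, 0.02], 0.93), ([0.129, -0.388, 0.02], 0.9)]
top bottle_m_label [([0.558, 0.231, 0.061], 0.92)]
top bottle_s [([0.449, 0.193, 0.062], 0.71), ([0.561, 0.184, 0.06], 0.69), ([0.767, -0.165, -0.001], 0.47)]
top bottle_s_label [([0.446, 0.23, 0.061], 0.95)]
top scan_window [([0.512, -0.485, 0.025], 0.96), ([0.135, -0.386, 0.017], 0.83), ([0.444, 0.16, 0.062], 0.77), ([0.67, 0.18, 0.057], 0.72)]
61.0 [0.37130076 0.12215592 0.04632323] 30.049985526747424 0.02869783644320643 [ 0.03986804  0.00139587 -0.01787428]
window [0.3217 0.2086] corner [0.3177 0.2312] tcp [0.2384 0.1939] [ -7.91 -12.86   0.03  20.05] [ -7.91 -12.86  -8.37  20.05]
window [0.3264 0.187 ] corner [0.3185 0.2086] tcp [0.247  0.1581] [-8.96 -9.33  0.03 10.05] [-8.96 -9.33 -8.37 10.05]
window [0.4443 0.1648] corner [0.4328 0.1848] tcp [0.3711 0.1226] [ 0.   -0.05  0.03  0.05] [ 0.   -0.05 -8.37  0.05]
```

Request:
{"name": "move_arm", "arguments": {
  "series": "-3 0 0 0 -1;-7 0 0 0 -1;-10 -3 0 7 -1;-9.5 -7 0 14 -1;-8.5 -10 0 20 -1;-7.9 -12.9 0 20 -1;-7.9 -12.9 0 20 -1;-7.9 -12.9 0 20 -1"
}}

```text
time_s: 62.0
position: [0.2385, 0.194, 0.0463]
tool_rot: [[0.985, 0.175, 0.0], [0.175, -0.985, -0.0], [0.0, 0.0, -1.0]]
ft_force: [0.7, -0.1, -1.1]
grip_width: 0.0287
gripper_force: 59.9
```

```bash
python3 look.py bottle_s_label; python3 aim.py .447 .2315 10 102
```

```text
scene bottle_s_label [([0.45, 0.231, 0.057], 0.57)]
top bottle_s_label [([0.444, 0.229, 0.059], 0.65)]
62.2 [0.23864917 0.19377045 0.04633732] 9.964061599244312 0.028666431545515125 [-0.0256298   0.03659631  0.03001018]
window [0.3227 0.2096] corner [0.3187 0.2322] tcp [0.2394 0.1949] [ 0.1  -0.1   0.03 -0.04] [ 0.1  -0.1  -8.37 -0.04]
```

Request:
{"name": "move_arm", "arguments": {
  "series": "0 0 0 0 -1;0 0 0 0 -1;0 0 0 0 -1;0 0 0 0 -1;0 0 0 0 -1;0 0 0 0 -1;0 0 0 0 -1;0 0 0 0 -1"
}}

```text
time_s: 63.2
position: [0.2383, 0.1943, 0.0463]
tool_rot: [[0.985, 0.175, 0.0], [0.175, -0.985, 0.0], [0.0, -0.0, -1.0]]
ft_force: [0.2, -1.2, -1.8]
grip_width: 0.029
gripper_force: 59.9
```

Request:
{"name": "move_arm", "arguments": {
  "series": "0 0 0 0 -1;0 0 0 0 -1;0 0 0 0 -1;0 0 0 0 -1;0 0 0 0 -1;0 0 0 0 -1;0 0 0 0 -1;0 0 0 0 -1"
}}

```text
time_s: 64.2
position: [0.2383, 0.1943, 0.0463]
tool_rot: [[0.985, 0.174, -0.0], [0.174, -0.985, 0.0], [-0.0, -0.0, -1.0]]
ft_force: [0.6, -0.2, -2.6]
grip_width: 0.0288
gripper_force: 59.9
```

Request:
{"name": "move_arm", "arguments": {
  "series": "0 0 0 0 -1;0 0 0 0 -1;0 0 0 0 -1;0 0 0 0 -1;0 0 0 0 -1;0 0 0 0 -1;0 0 0 0 -1;0 0 0 0 -1"
}}

```text
time_s: 65.2
position: [0.2383, 0.1943, 0.0463]
tool_rot: [[0.985, 0.175, -0.0], [0.175, -0.985, 0.0], [-0.0, -0.0, -1.0]]
ft_force: [0.5, -0.2, -1.9]
grip_width: 0.0289
gripper_force: 59.9
```

Request:
{"name": "move_arm", "arguments": {
  "series": "0 0 0 0 -1;0 0 0 0 -1;0 0 0 0 -1;0 0 0 0 -1"
}}

```text
time_s: 65.7
position: [0.2383, 0.1942, 0.0463]
tool_rot: [[0.985, 0.175, -0.0], [0.175, -0.985, -0.0], [-0.0, 0.0, -1.0]]
ft_force: [-0.7, 0.0, -2.0]
grip_width: 0.0288
gripper_force: 59.9
```

```bash
python3 look.py bottle_s_label dock scan_window; python3 -c "
from h import *
s=observe();R=s['tool_rot'];print(to([.4655,-.034,.1313],5.05))"
```

```text
scene bottle_s_label [([0.451, 0.23, 0.057], 0.57)]
scene dock [([0.476, -0.036, 0.001], 0.87)]
scene scan_window [([0.131, -0.391, 0.022], 0.63), ([0.512, -0.486, 0.018], 0.62), ([0.324, 0.208, 0.06], 0.58)]
top bottle_s_label [([0.446, 0.231, 0.06], 0.78)]
top dock [([0.478, -0.032, 0.0], 0.73)]
top scan_window [([0.32, 0.206, 0.063], 0.56), ([0.133, -0.388, 0.017], 0.56), ([0.516, -0.489, 0.022], 0.55)]
66.1 [0.23834117 0.19427028 0.04633492] 10.048984143940915 0.029053072857631538 [-0.00875682  0.01508367  0.03282578]
[18.38 26.44 -8.5   5.  ]
```

Request:
{"name": "move_arm", "arguments": {
  "series": "0 0 -5 0 -1;0 3 -8.5 0 -1;4 8 -8.5 2 -1;8 13 -8.5 4 -1;12 18 -8.5 5 -1;16 23 -8.5 5 -1;18.4 26.4 -8.5 5 -1;18.4 26.4 -8.5 5 -1"
}}

```text
time_s: 67.1
position: [0.4673, -0.0358, 0.1307]
tool_rot: [[0.996, 0.085, 0.0], [0.085, -0.996, -0.0], [0.0, 0.0, -1.0]]
ft_force: [0.0, 1.7, -2.0]
grip_width: 0.0289
gripper_force: 60.3
```

Request:
{"name": "move_arm", "arguments": {
  "series": "0 0 0 0 -1;0 0 0 0 -1;0 0 0 0 -1"
}}

```text
time_s: 67.47
position: [0.4651, -0.0329, 0.1315]
tool_rot: [[0.996, 0.089, 0.0], [0.089, -0.996, -0.0], [0.0, 0.0, -1.0]]
ft_force: [-0.0, -0.1, -2.0]
grip_width: 0.0287
gripper_force: 60.3
```

```bash
python3 look.py dock scanner; python3 -c "
from h import *
s=observe();print(to([.4658,-.0342,.0131],5.05))"
```

```text
scene dock [([0.477, -0.033, -0.002], 0.79)]
scene scanner [([0.199, -0.363, -0.002], 0.95), ([0.476, -0.557, -0.001], 0.93), ([0.477, -0.033, 0.13], 0.92), ([0.558, 0.23, 0.06], 0.31)]
top dock []
top scanner [([0.198, -0.368, 0.001], 0.69), ([0.481, -0.551, 0.0], 0.56)]
67.775 [ 0.4655406  -0.03346759  0.13137493] 5.061508958034119 0.02899934518498942 [-0.02534264  0.02171036 -0.00748017]
[2.000e-02 7.000e-02 1.183e+01 1.000e-02]
```

Request:
{"name": "move_arm", "arguments": {
  "series": "0 0.1 4 0 -1;0 0.1 8 0 -1;0 0.1 10 0 -1;0 0.1 11 0 -1;0 0.1 11.6 0 -1;0 0.1 11.9 0 -1;0 0.1 11.9 0 -1"
}}

```text
time_s: 68.65
position: [0.4661, -0.0347, 0.0131]
tool_rot: [[0.996, 0.088, 0.002], [0.088, -0.996, -0.001], [0.001, 0.001, -1.0]]
ft_force: [-0.5, 0.1, 2.5]
grip_width: 0.0287
gripper_force: 60.8
```

Request:
{"name": "move_arm", "arguments": {
  "series": "0 0 0 0 -0.3;0 0 0 0 0;0 0 0 0 0.5;0 0 0 0 1;0 0 0 0 1;0 0 -5 0 1;0 0 -10 0 1;0 0 -16 0 1"
}}

```text
time_s: 69.65
position: [0.4651, -0.0344, 0.1736]
tool_rot: [[0.996, 0.088, -0.001], [0.088, -0.996, 0.001], [-0.001, -0.001, -1.0]]
ft_force: [1.1, -0.5, 0.0]
grip_width: 0.0852
gripper_force: 0.0
```

```bash
python3 look.py scanner scan_window bottle_l bottle_m bottle_l_label; python3 -c "
from h import *
print(to([.6665,.326,.17],91.5))"
```

```text
scene scanner [([0.202, -0.364, -0.004], 0.92), ([0.474, -0.036, 0.007], 0.8), ([0.475, -0.557, -0.0], 0.62), ([0.794, 0.03, -0.0], 0.38)]
scene scan_window [([0.549, -0.025, 0.023], 0.97), ([0.13, -0.386, 0.019], 0.78)]
scene bottle_l [([0.445, 0.192, 0.058], 0.83), ([0.56, 0.185, 0.062], 0.71), ([0.669, 0.179, 0.061], 0.55)]
scene bottle_m [([0.445, 0.192, 0.058], 0.83), ([0.56, 0.185, 0.062], 0.71), ([0.669, 0.179, 0.061], 0.55)]
scene bottle_l_label [([0.665, 0.236, 0.06], 0.62), ([0.668, 0.235, 0.063], 0.3)]
top scanner [([0.48, -0.551, 0.002], 0.92), ([0.197, -0.368, 0.002], 0.86), ([0.444, 0.227, 0.057], 0.49), ([0.555, 0.233, -0.001], 0.41)]
top scan_window [([0.134, -0.387, 0.019], 0.67), ([0.512, -0.49, 0.022], 0.67), ([0.552, -0.033, 0.028], 0.55), ([0.668, 0.23, 0.059], 0.5)]
top bottle_l [([0.449, 0.192, 0.061], 0.8), ([0.444, 0.225, 0.057], 0.75), ([0.559, 0.186, 0.061], 0.68), ([0.667, 0.18, 0.056], 0.6)]
top bottle_m [([0.449, 0.192, 0.061], 0.8), ([0.444, 0.225, 0.057], 0.75), ([0.559, 0.186, 0.061], 0.68), ([0.667, 0.18, 0.056], 0.6)]
top bottle_l_label [([0.667, 0.236, 0.059], 0.59)]
70.25 [ 0.46551288 -0.03454975  0.1717292 ] 5.0476484370434616 0.08526751005155135 [-0.01059839  0.01785301 -0.03485556]
[ 23.19 -34.15   0.16 -86.45]
```

Request:
{"name": "move_arm", "arguments": {
  "series": "3 -4 -2 -10.6 1;6 -8 -2 -21.2 1;9 -13 -2 -31.8 1;12 -18 -2 -42.4 1;15 -23 -2 -53 1;18 -27 -2 -63.6 1;21 -31 -2 -74.2 1;23.2 -34.2 0 -84.8 1"
}}

```text
time_s: 71.25
position: [0.6678, 0.3285, 0.1728]
tool_rot: [[-0.004, 1.0, 0.003], [1.0, 0.004, 0.001], [0.001, 0.003, -1.0]]
ft_force: [0.1, -0.1, -1.1]
grip_width: 0.0856
gripper_force: 0.0
```

Request:
{"name": "move_arm", "arguments": {
  "series": "0 0 0 -1.7 1;0 0 0 -1.7 1;0 0 0 -1.7 1;0 0 0 -1.7 1"
}}

```text
time_s: 71.75
position: [0.6667, 0.3258, 0.1734]
tool_rot: [[-0.026, 1.0, 0.001], [1.0, 0.026, 0.0], [0.0, 0.001, -1.0]]
ft_force: [0.8, -0.3, 0.1]
grip_width: 0.0854
gripper_force: 0.0
```

```bash
python3 -c "
from h import *
s=observe();print(s['position'],yaw(s['tool_rot']),to([.6665,.326,.041],91.5))
d=snap('wrist','_w');print(spotter.mark_of('bottle_l','wrist'),spotter.mark_of('bottle_l_label','wrist'))"
```

```text
[0.6667475  0.32579543 0.1733878 ] 91.46163349817708 [ 0.02 -0.04 13.24 -0.04]
[{'point': [0.5585, 0.1901, 0.0558], 'score': 0.85}, {'point': [0.4489, 0.1949, 0.0624], 'score': 0.73}, {'point': [0.6655, 0.1802, 0.0609], 'score': 0.61}] [{'point': [0.6622, 0.2348, 0.0594], 'score': 0.89}]
```

Request:
{"name": "move_arm", "arguments": {
  "series": "0 0 5 0 1;0 0 10 0 1;0 0 13.2 0 1;0 0 13.2 0 1;0 0 13.2 0 0;0 0 13.2 0 -1;0 0 13.2 0 -1;0 0 13.2 0 -1",
  "force": 20
}}

```text
time_s: 72.9
position: [0.6664, 0.3269, 0.041]
tool_rot: [[-0.027, 1.0, 0.0], [1.0, 0.027, 0.001], [0.001, 0.0, -1.0]]
ft_force: [-3.3, 2.1, 2.3]
grip_width: 0.0272
gripper_force: 19.9
```

Request:
{"name": "move_arm", "arguments": {
  "series": "0 0 0 0 -1;0 0 0 0 -1;0 0 -4 0 -1;0 0 -8 0 -1;0 0 -12 0 -1;0 0 -16 0 -1;0 0 -18 0 -1;0 0 -18 0 -1",
  "force": 20
}}

```text
time_s: 73.9
position: [0.6673, 0.3262, 0.2214]
tool_rot: [[-0.027, 1.0, 0.003], [1.0, 0.027, 0.0], [0.0, 0.003, -1.0]]
ft_force: [-0.5, -0.6, -3.3]
grip_width: 0.0271
gripper_force: 21.9
```

```bash
python3 look.py bottle_l bottle_l_label
```

```text
scene bottle_l [([0.559, 0.183, 0.061], 0.92), ([0.672, 0.225, 0.137], 0.75), ([0.45, 0.192, 0.055], 0.61)]
scene bottle_l_label []
top bottle_l [([0.446, 0.194, 0.059], 0.74), ([0.56, 0.186, 0.062], 0.68), ([0.669, 0.225, 0.129], 0.61)]
top bottle_l_label [([0.667, 0.261, 0.171], 0.62)]
74.2 [0.66650822 0.32634233 0.21889598] 91.54365982320452 0.027258699218397135 [0.10743952 0.03968858 0.02164773]
```

Under gravity L swung to about 43° from vertical. I'll use the board's 12 mm edge as a stop for its base to finish righting it.

Request:
{"name": "move_arm", "arguments": {
  "series": "-3 -0.5 0 0 -1;-8 -1.2 0 0 -1;-13 -2 0 0 -1;-18 -3 0 0 -1;-23 -4 0 0 -1;-28 -5 0 0 -1;-32 -5.5 0 0 -1;-34.5 -5.6 0 0 -1"
}}

```text
time_s: 75.2
position: [0.6195, -0.0218, 0.22]
tool_rot: [[-0.025, 1.0, -0.001], [1.0, 0.025, -0.0], [-0.0, -0.001, -1.0]]
ft_force: [0.2, -0.0, -1.2]
grip_width: 0.0271
gripper_force: 22.1
```

Request:
{"name": "move_arm", "arguments": {
  "series": "-0.7 0 0 0 -1;-0.7 0 3 0 -1;-0.7 0 6 0 -1;-0.7 0 8 0 -1;-0.7 0 8 0 -1;-0.7 0 8 0 -1"
}}

```text
time_s: 75.95
position: [0.6207, -0.0264, 0.1413]
tool_rot: [[-0.028, 1.0, 0.001], [1.0, 0.028, -0.0], [-0.0, 0.001, -1.0]]
ft_force: [-0.1, -0.3, -1.7]
grip_width: 0.0269
gripper_force: 22.1
```

```bash
python3 look.py bottle_l bottle_l_label ware_board;python3 crop.py s11
```

```text
scene bottle_l [([0.563, 0.185, 0.06], 0.9), ([0.624, -0.125, 0.052], 0.83), ([0.448, 0.192, 0.055], 0.69)]
scene bottle_l_label [([0.619, -0.087, 0.089], 0.88), ([0.764, -0.161, -0.001], 0.54)]
scene ware_board [([0.505, -0.268, -0.001], 0.57)]
top bottle_l [([0.559, 0.185, 0.059], 0.77), ([0.623, -0.124, 0.047], 0.74), ([0.446, 0.194, 0.059], 0.56)]
top bottle_l_label [([0.625, -0.084, 0.091], 0.54)]
top ware_board [([0.506, -0.265, -0.003], 0.63)]
76.35 [ 0.62025347 -0.0268824   0.14058583] 91.54690709305338 0.027170748040937925 [0.13688738 0.02398366 0.01149769]
166 140
```

View pics/s11c.png

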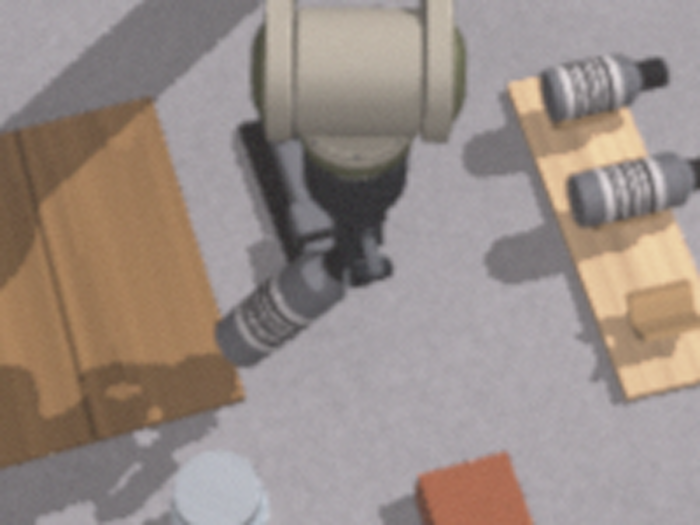

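The picture shows L hanging tilted at about (270,305), its base just outside the board edge at about (235,350). I lower it and push the base against the edge while following the arc.

Request:
{"name": "move_arm", "arguments": {
  "series": "0 0 1.5 0 -1;0 0 2.9 0 -1;-0.8 0 2.9 0 -1;-1.6 0 2.7 0 -1;-2.6 0 2.3 0 -1;-3.6 0 1.8 0 -1;-4.4 0 1.5 0 -1;-4.4 0 1.5 0 -1"
}}

```text
time_s: 77.4
position: [0.6218, -0.0716, 0.1271]
tool_rot: [[-0.026, 1.0, 0.002], [1.0, 0.026, -0.0], [-0.0, 0.002, -1.0]]
ft_force: [-1.5, 4.2, 7.1]
grip_width: 0.0276
gripper_force: 25.2
```

```bash
python3 look.py bottle_l bottle_l_label
```

```text
scene bottle_l [([0.623, -0.134, 0.021], 0.9), ([0.562, 0.184, 0.059], 0.89), ([0.448, 0.193, 0.057], 0.82), ([0.56, 0.226, -0.002], 0.33)]
scene bottle_l_label [([0.621, -0.112, 0.066], 0.72), ([0.443, 0.23, 0.058], 0.56), ([0.56, 0.184, 0.061], 0.34)]
top bottle_l [([0.448, 0.193, 0.061], 0.97), ([0.56, 0.185, 0.062], 0.73), ([0.669, 0.232, 0.06], 0.51), ([0.622, -0.136, 0.013], 0.47)]
top bottle_l_label [([0.624, -0.107, 0.068], 0.45)]
77.7 [ 0.62183517 -0.07110554  0.12690789] 91.54178743088836 0.02712343650555249 [ 0.7435029   0.52201059 -0.02289079]
```

Request:
{"name": "move_arm", "arguments": {
  "series": "-0.8 0 -0.2 0 -1;-1.6 0 -0.4 0 -1;-2.4 0 -0.5 0 -1;-3.2 0 -0.6 0 -1;-4 0 -0.6 0 -1;-4.8 0 -0.6 0 -1;-5.4 0 -0.5 0 -1;-5.4 0 -0.5 0 -1"
}}

```text
time_s: 78.7
position: [0.6237, -0.1265, 0.1338]
tool_rot: [[-0.026, 1.0, 0.005], [1.0, 0.026, -0.003], [-0.003, 0.005, -1.0]]
ft_force: [-3.3, 1.1, 15.6]
grip_width: 0.0273
gripper_force: 28.9
```

```bash
python3 look.py bottle_l bottle_l_label
```

```text
scene bottle_l [([0.447, 0.192, 0.058], 0.95), ([0.56, 0.182, 0.064], 0.88)]
scene bottle_l_label [([0.622, -0.133, 0.067], 0.93), ([0.556, 0.23, 0.06], 0.18)]
top bottle_l [([0.447, 0.191, 0.062], 0.96), ([0.622, -0.133, 0.01], 0.6), ([0.56, 0.184, 0.059], 0.56)]
top bottle_l_label [([0.621, -0.128, 0.068], 0.37)]
79.0 [ 0.62371561 -0.12616118  0.13375193] 91.52830600939345 0.027193835698259047 [ 0.37687957  0.87779899 -0.02878301]
```

Request:
{"name": "move_arm", "arguments": {
  "series": "0 0 -3 0 -1;0 0 -5 0 -1;-5 -4 -5 0 -1;-10 -8.5 -5 0 -1;-15 -13 -5 0 -1;-19 -16.5 -5 0 -1;-21.4 -18.4 -5 0 -1;-21.4 -18.4 -5 0 -1"
}}

```text
time_s: 80.0
position: [0.4431, -0.3463, 0.1805]
tool_rot: [[-0.023, 1.0, -0.0], [1.0, 0.023, -0.001], [-0.001, -0.0, -1.0]]
ft_force: [0.0, -0.1, -3.0]
grip_width: 0.0272
gripper_force: 26.4
```

Request:
{"name": "move_arm", "arguments": {
  "series": "0 0 2 0 -1;0 0 4 0 -1;0 0 4.6 0 -1;0 0 5 0 -1;0 0 5.4 0 -1;0 0 5.4 0 -1"
}}

```text
time_s: 80.75
position: [0.4468, -0.3473, 0.1325]
tool_rot: [[-0.028, 1.0, 0.007], [1.0, 0.028, -0.013], [-0.013, 0.007, -1.0]]
ft_force: [-4.4, -4.0, 29.8]
grip_width: 0.0272
gripper_force: 31.7
```

```bash
python3 look.py bottle_l bottle_l_label
```

```text
scene bottle_l [([0.445, 0.195, 0.059], 0.82), ([0.558, 0.186, 0.062], 0.62)]
scene bottle_l_label [([0.445, -0.346, 0.066], 0.98)]
top bottle_l [([0.446, 0.192, 0.06], 0.83), ([0.559, 0.185, 0.059], 0.56), ([0.444, -0.35, 0.01], 0.4)]
top bottle_l_label [([0.445, -0.345, 0.069], 0.51), ([0.447, 0.229, 0.058], 0.42)]
81.05 [ 0.44678746 -0.34718528  0.13244887] 91.58133703760771 0.026813797953487588 [-0.53809179  0.98902025 -0.0182638 ]
```

Request:
{"name": "move_arm", "arguments": {
  "series": "0 0 -0.5 0 -1;0 0 -0.5 0 -0.6;0 0 -0.5 0 -0.3;0 0 -0.5 0 0.3;0 0 -0.5 0 1;0 0 -0.5 0 1;0 0 -5 0 1;0 0 -10 0 1"
}}

```text
time_s: 82.05
position: [0.4445, -0.3435, 0.227]
tool_rot: [[-0.027, 1.0, -0.001], [1.0, 0.027, 0.002], [0.002, -0.001, -1.0]]
ft_force: [1.5, -0.3, -0.2]
grip_width: 0.0856
gripper_force: 0.0
```

Request:
{"name": "move_arm", "arguments": {
  "series": "6 1.2 0 0 1;12 2.4 0 0 1;18 3.6 0 0 1;24 4.8 0 0 1;30 6 0 0 1;36 7.2 0 0 1;42 8.4 0 0 1;48 9.6 0 0 1"
}}

```text
time_s: 83.05
position: [0.5277, 0.1407, 0.2264]
tool_rot: [[-0.027, 1.0, 0.0], [1.0, 0.027, -0.0], [-0.0, 0.0, -1.0]]
ft_force: [1.4, -1.1, -0.6]
grip_width: 0.0851
gripper_force: 0.0
```

Request:
{"name": "move_arm", "arguments": {
  "series": "6 1.2 0 0 1;12 2.4 0 0 1;17.5 3 0 0 1;17.5 3 0 0 1;17.5 3 0 0 1;17.5 3 0 0 1"
}}

```text
time_s: 83.8
position: [0.5531, 0.3132, 0.2265]
tool_rot: [[-0.026, 1.0, 0.0], [1.0, 0.026, -0.0], [-0.0, 0.0, -1.0]]
ft_force: [-1.4, -0.9, 0.1]
grip_width: 0.0852
gripper_force: 0.0
```

```bash
python3 look.py bottle_l bottle_l_label bottle_m_label; python3 -c "
from h import *
print(to([.5555,.311,.041],91.5))"
```

```text
scene bottle_l [([0.45, 0.194, 0.058], 0.94), ([0.448, -0.342, 0.015], 0.7), ([0.67, 0.233, 0.06], 0.51), ([0.444, 0.233, 0.06], 0.45)]
scene bottle_l_label [([0.441, -0.343, 0.067], 0.71)]
scene bottle_m_label [([0.554, 0.23, 0.064], 0.83)]
top bottle_l [([0.444, -0.343, 0.009], 0.8), ([0.561, 0.187, 0.06], 0.63), ([0.447, 0.193, 0.063], 0.61), ([0.478, -0.032, 0.002], 0.48)]
top bottle_l_label [([0.444, -0.34, 0.068], 0.83), ([0.449, 0.191, 0.059], 0.29)]
top bottle_m_label []
84.2 [0.55299597 0.31422049 0.2263968 ] 91.53115312253912 0.08554840635687942 [ 0.0008751   0.01020194 -0.02222604]
[-0.33  0.24 18.54  0.03]
```

Request:
{"name": "move_arm", "arguments": {
  "series": "-0.1 0.2 5 0 1;-0.1 0.2 10 0 1;-0.1 0.2 15 0 1;-0.1 0.2 18.5 0 1;-0.1 0.2 18.5 0 1;-0.1 0.2 18.5 0 0;-0.1 0.2 18.5 0 -1;-0.1 0.2 18.5 0 -1",
  "force": 20
}}

```text
time_s: 85.2
position: [0.5554, 0.3136, 0.0426]
tool_rot: [[-0.027, 1.0, 0.002], [1.0, 0.027, 0.001], [0.001, 0.002, -1.0]]
ft_force: [0.3, -1.0, -1.0]
grip_width: 0.0322
gripper_force: 0.0
```

Request:
{"name": "move_arm", "arguments": {
  "series": "0 0 0 0 -1;0 0 0 0 -1;0 0 0 0 -1;0 0 -5 0 -1;0 0 -10 0 -1;0 0 -15 0 -1;0 0 -18 0 -1;0 0 -18 0 -1",
  "force": 20
}}

```text
time_s: 86.2
position: [0.5556, 0.3135, 0.2228]
tool_rot: [[-0.027, 1.0, 0.004], [1.0, 0.027, 0.001], [0.001, 0.004, -1.0]]
ft_force: [-0.1, 0.5, -3.2]
grip_width: 0.0272
gripper_force: 22.2
```

```bash
python3 look.py bottle_m bottle_m_label
```

```text
scene bottle_m [([0.446, -0.342, 0.012], 0.9), ([0.561, 0.222, 0.156], 0.87), ([0.447, 0.193, 0.057], 0.79)]
scene bottle_m_label [([0.559, 0.256, 0.185], 0.6)]
top bottle_m [([0.562, 0.221, 0.149], 0.97), ([0.444, -0.342, 0.01], 0.86), ([0.447, 0.192, 0.062], 0.59), ([0.796, 0.031, 0.002], 0.19)]
top bottle_m_label [([0.557, 0.253, 0.18], 0.7)]
86.5 [0.55463372 0.31332021 0.2196219 ] 91.54688472339782 0.027035721024901278 [0.12350128 0.0566483  0.02803199]
```

Request:
{"name": "move_arm", "arguments": {
  "series": "-4 0.6 0 0 -1;-9 1.5 0 0 -1;-14 2.3 0 0 -1;-19 3 0 0 -1;-24 4 0 0 -1;-29 4.8 0 0 -1;-33 5.4 0 0 -1;-34.6 5.6 0 0 -1"
}}

```text
time_s: 87.5
position: [0.6203, -0.0329, 0.2203]
tool_rot: [[-0.025, 1.0, -0.002], [1.0, 0.025, 0.0], [0.0, -0.002, -1.0]]
ft_force: [0.5, 0.3, -2.1]
grip_width: 0.0272
gripper_force: 22.7
```

Request:
{"name": "move_arm", "arguments": {
  "series": "0 0 3 0 -1;0 0 7 0 -1;0 0 10 0 -1;0 0 10 0 -1;0 0 10 0 -1"
}}

```text
time_s: 88.12
position: [0.6209, -0.0306, 0.1226]
tool_rot: [[-0.028, 1.0, 0.002], [1.0, 0.028, -0.0], [-0.0, 0.002, -1.0]]
ft_force: [-0.1, 0.2, -2.2]
grip_width: 0.0272
gripper_force: 22.7
```

```bash
python3 look.py bottle_m bottle_m_label
```

```text
scene bottle_m [([0.446, 0.194, 0.057], 0.9), ([0.443, -0.344, 0.014], 0.71), ([0.626, -0.119, 0.047], 0.71)]
scene bottle_m_label [([0.619, -0.085, 0.081], 0.64)]
top bottle_m [([0.446, -0.344, 0.009], 0.91), ([0.448, 0.192, 0.059], 0.74), ([0.627, -0.114, 0.043], 0.62)]
top bottle_m_label [([0.623, -0.084, 0.078], 0.57), ([0.446, 0.227, 0.058], 0.5)]
88.425 [ 0.62050133 -0.03089395  0.12203129] 91.54903370069007 0.027125093767920445 [ 0.15253818 -0.06182165 -0.0250393 ]
```

Request:
{"name": "move_arm", "arguments": {
  "series": "0 0 1.5 0 -1;-0.5 0 2.6 0 -1;-1.2 0 2.6 0 -1;-2 0 2.5 0 -1;-2.8 0 2.2 0 -1;-3.6 0 1.8 0 -1;-4.4 0 1.4 0 -1;-5.1 0 1.2 0 -1"
}}

```text
time_s: 89.42
position: [0.6217, -0.0818, 0.1097]
tool_rot: [[-0.027, 1.0, 0.0], [1.0, 0.027, 0.001], [0.001, 0.0, -1.0]]
ft_force: [-1.8, 5.5, 6.4]
grip_width: 0.0272
gripper_force: 27.5
```

```bash
python3 look.py bottle_m bottle_m_label
```

```text
scene bottle_m [([0.446, -0.341, 0.016], 0.89), ([0.622, -0.125, 0.016], 0.85), ([0.447, 0.193, 0.057], 0.77)]
scene bottle_m_label [([0.622, -0.108, 0.055], 0.72), ([0.798, 0.033, 0.001], 0.46), ([0.448, 0.233, 0.059], 0.36)]
top bottle_m [([0.447, 0.19, 0.059], 0.89), ([0.444, -0.343, 0.009], 0.72), ([0.624, -0.119, 0.011], 0.58)]
top bottle_m_label [([0.626, -0.109, 0.055], 0.61), ([0.446, 0.228, 0.058], 0.34), ([0.444, 0.227, 0.058], 0.29)]
89.725 [ 0.62167889 -0.08183237  0.10966682] 91.54280675253005 0.027147525003067507 [ 0.90094876  0.44363302 -0.02239636]
```

Request:
{"name": "move_arm", "arguments": {
  "series": "-0.8 0 -0.2 0 -1;-1.5 0 -0.4 0 -1;-2.2 0 -0.5 0 -1;-2.9 0 -0.5 0 -1;-3.6 0 -0.5 0 -1;-4.2 0 -0.4 0 -1;-4.2 0 -0.4 0 -1"
}}

```text
time_s: 90.6
position: [0.6232, -0.1249, 0.1153]
tool_rot: [[-0.026, 1.0, 0.002], [1.0, 0.026, -0.001], [-0.001, 0.002, -1.0]]
ft_force: [-3.5, 3.3, 15.9]
grip_width: 0.0273
gripper_force: 30.3
```

```bash
python3 look.py bottle_m bottle_m_label
```

```text
scene bottle_m [([0.447, -0.345, 0.013], 0.81), ([0.446, 0.195, 0.059], 0.72), ([0.627, -0.122, 0.01], 0.65)]
scene bottle_m_label [([0.621, -0.123, 0.061], 0.53)]
top bottle_m [([0.445, -0.344, 0.011], 0.91), ([0.447, 0.194, 0.065], 0.78), ([0.625, -0.121, 0.012], 0.42)]
top bottle_m_label [([0.628, -0.122, 0.059], 0.53)]
90.9 [ 0.62324593 -0.12463791  0.11527461] 91.53543435797383 0.027283483022053766 [ 0.64292401  0.81610885 -0.00774565]
```

Request:
{"name": "move_arm", "arguments": {
  "series": "0 0 -3 0 -1;0 0 -5 0 -1;-4 -1 -5 0 -1;-9 -2.4 -5 0 -1;-14 -3.7 -5 0 -1;-18 -4.6 -5 0 -1;-19.4 -4.8 -5 0 -1;-19.4 -4.8 -5 0 -1"
}}

```text
time_s: 91.9
position: [0.5797, -0.3198, 0.1625]
tool_rot: [[-0.026, 1.0, -0.001], [1.0, 0.026, 0.0], [0.0, -0.001, -1.0]]
ft_force: [-0.5, -0.3, -1.9]
grip_width: 0.027
gripper_force: 28.5
```

Request:
{"name": "move_arm", "arguments": {
  "series": "0 0 2 0 -1;0 0 4 0 -1;0 0 4.6 0 -1;0 0 5 0 -1;0 0 5.4 0 -1;0 0 5.4 0 -1"
}}

```text
time_s: 92.65
position: [0.581, -0.3201, 0.115]
tool_rot: [[-0.028, 1.0, 0.005], [1.0, 0.028, -0.006], [-0.006, 0.005, -1.0]]
ft_force: [-7.9, 1.5, 23.6]
grip_width: 0.0271
gripper_force: 32.0
```

```bash
python3 look.py bottle_m bottle_m_label
```

```text
scene bottle_m [([0.583, -0.319, 0.013], 0.88), ([0.446, 0.19, 0.056], 0.74)]
scene bottle_m_label [([0.58, -0.318, 0.061], 0.69), ([0.551, -0.026, 0.022], 0.19)]
top bottle_m [([0.448, 0.192, 0.06], 0.95)]
top bottle_m_label []
92.95 [ 0.58100207 -0.32002939  0.11499847] 91.58151320224897 0.027065018808450622 [ 0.22036775  1.57252699 -0.01153795]
```

Request:
{"name": "move_arm", "arguments": {
  "series": "0 0 -0.5 0 -1;0 0 -0.5 0 -0.6;0 0 -0.5 0 -0.3;0 0 -0.5 0 0.3;0 0 -0.5 0 1;0 0 -0.5 0 1;0 0 -5 0 1;0 0 -11 0 1"
}}

```text
time_s: 93.95
position: [0.5796, -0.3188, 0.2193]
tool_rot: [[-0.027, 1.0, -0.003], [1.0, 0.027, 0.002], [0.002, -0.003, -1.0]]
ft_force: [0.1, -0.3, 0.7]
grip_width: 0.0853
gripper_force: 0.0
```

Request:
{"name": "move_arm", "arguments": {
  "series": "6 -1.2 0 0 1;12 -2.4 0 0 1;18 -3.6 0 0 1;24 -4.8 0 0 1;30 -6 0 0 1;36 -7.2 0 0 1;42 -8.4 0 0 1;48 -9.6 0 0 1"
}}

```text
time_s: 94.95
position: [0.4705, 0.16, 0.2196]
tool_rot: [[-0.027, 1.0, 0.001], [1.0, 0.027, 0.0], [0.0, 0.001, -1.0]]
ft_force: [0.4, -0.0, -0.3]
grip_width: 0.0857
gripper_force: 0.0
```

Request:
{"name": "move_arm", "arguments": {
  "series": "6 -1 0 0 1;12 -2 0 0 1;14.5 -2.3 0 0 1;14.5 -2.3 0 0 1;14.5 -2.3 0 0 1;14.5 -2.3 0 0 1"
}}

```text
time_s: 95.7
position: [0.4446, 0.3015, 0.2194]
tool_rot: [[-0.026, 1.0, 0.0], [1.0, 0.026, -0.0], [-0.0, 0.0, -1.0]]
ft_force: [0.1, 0.1, 0.5]
grip_width: 0.0851
gripper_force: 0.0
```

```bash
python3 look.py bottle_s bottle_s_label; python3 -c "
from h import *
print(to([.4445,.3015,.041],91.5))"
```

```text
scene bottle_s [([0.447, -0.344, 0.014], 0.9), ([0.583, -0.317, 0.013], 0.88), ([0.797, 0.031, -0.001], 0.74), ([0.445, 0.196, 0.056], 0.63)]
scene bottle_s_label [([0.45, 0.235, 0.057], 0.65), ([0.548, -0.027, 0.025], 0.41)]
top bottle_s [([0.444, -0.343, 0.007], 0.86), ([0.581, -0.315, 0.013], 0.71), ([0.448, 0.194, 0.064], 0.55), ([0.798, 0.031, 0.001], 0.42)]
top bottle_s_label [([0.443, 0.231, 0.06], 0.56), ([0.504, -0.262, -0.003], 0.56), ([0.41, 0.462, -0.002], 0.3)]
96.0 [0.44436291 0.30220784 0.21938697] 91.51846599226758 0.08546051656334927 [0.02867147 0.03437337 0.0120977 ]
[-7.000e-02  1.000e-02  1.784e+01  2.000e-02]
```

Request:
{"name": "move_arm", "arguments": {
  "series": "0.2 0 5 0 1;0.2 0 10 0 1;0.2 0 15 0 1;0.2 0 17.8 0 1;0.2 0 17.8 0 1;0.2 0 17.8 0 0;0.2 0 17.8 0 -1;0.2 0 17.8 0 -1",
  "force": 20
}}

```text
time_s: 97.0
position: [0.4445, 0.3046, 0.0423]
tool_rot: [[-0.027, 1.0, 0.002], [1.0, 0.027, 0.001], [0.001, 0.002, -1.0]]
ft_force: [-0.5, 0.8, -0.1]
grip_width: 0.0325
gripper_force: 0.0
```

Request:
{"name": "move_arm", "arguments": {
  "series": "0 0 0 0 -1;0 0 0 0 -1;0 0 0 0 -1;0 0 -5 0 -1;0 0 -10 0 -1;0 0 -15 0 -1;0 0 -18 0 -1;0 0 -18 0 -1",
  "force": 20
}}

```text
time_s: 98.0
position: [0.4447, 0.3046, 0.2228]
tool_rot: [[-0.027, 1.0, 0.003], [1.0, 0.027, 0.001], [0.001, 0.004, -1.0]]
ft_force: [0.3, 1.1, -3.2]
grip_width: 0.0269
gripper_force: 21.6
```

```bash
python3 look.py bottle_s bottle_s_label
```

```text
scene bottle_s [([0.581, -0.318, 0.013], 0.96), ([0.447, 0.208, 0.182], 0.91), ([0.447, -0.347, 0.016], 0.79), ([0.443, 0.233, 0.059], 0.26)]
scene bottle_s_label [([0.451, 0.244, 0.201], 0.84)]
top bottle_s [([0.58, -0.316, 0.012], 0.88), ([0.444, -0.346, 0.008], 0.77), ([0.446, 0.21, 0.179], 0.71), ([0.475, -0.036, 0.008], 0.62)]
top bottle_s_label [([0.444, 0.239, 0.199], 0.57)]
98.3 [0.44382407 0.30431193 0.21990923] 91.54391905202404 0.02678181581935378 [0.07740997 0.01279789 0.00048185]
```

Request:
{"name": "move_arm", "arguments": {
  "series": "-3 1.5 0 0 -1;-8 4 0 0 -1;-13 6.7 0 0 -1;-18 9.3 0 0 -1;-23 12 0 0 -1;-28 14.5 0 0 -1;-32 16.4 0 0 -1;-32.6 16.7 0 0 -1"
}}

```text
time_s: 99.3
position: [0.6205, -0.0195, 0.2197]
tool_rot: [[-0.024, 1.0, -0.002], [1.0, 0.024, 0.0], [0.0, -0.002, -1.0]]
ft_force: [-0.8, 1.2, -2.2]
grip_width: 0.0268
gripper_force: 21.6
```

Request:
{"name": "move_arm", "arguments": {
  "series": "0 0 4 0 -1;0 0 8 0 -1;0 0 12.5 0 -1;0 0 12.5 0 -1;0 0 12.5 0 -1"
}}

```text
time_s: 99.92
position: [0.6206, -0.0165, 0.098]
tool_rot: [[-0.028, 1.0, 0.002], [1.0, 0.028, -0.0], [-0.0, 0.002, -1.0]]
ft_force: [-0.5, 1.6, -1.8]
grip_width: 0.0274
gripper_force: 22.3
```

```bash
python3 look.py bottle_s bottle_s_label
```

```text
scene bottle_s [([0.58, -0.318, 0.011], 0.85), ([0.446, -0.343, 0.015], 0.74), ([0.623, -0.104, 0.047], 0.62), ([0.503, -0.265, -0.001], 0.62)]
scene bottle_s_label [([0.625, -0.07, 0.07], 0.65)]
top bottle_s [([0.444, -0.345, 0.007], 0.91), ([0.581, -0.315, 0.012], 0.79), ([0.621, -0.104, 0.047], 0.49)]
top bottle_s_label [([0.622, -0.078, 0.074], 0.69)]
100.225 [ 0.62022952 -0.01688419  0.0973136 ] 91.55266519389654 0.026655408660312477 [ 0.06752537 -0.03605669 -0.00068949]
```

Request:
{"name": "move_arm", "arguments": {
  "series": "-0.5 0 1.5 0 -1;-1 0 2.6 0 -1;-2 0 2.6 0 -1;-2.8 0 2.5 0 -1;-3.7 0 2.2 0 -1;-4.6 0 1.7 0 -1;-5.4 0 1.3 0 -1;-6.2 0 1 0 -1"
}}

```text
time_s: 101.22
position: [0.6212, -0.0787, 0.0861]
tool_rot: [[-0.027, 1.0, -0.001], [1.0, 0.027, 0.002], [0.002, -0.001, -1.0]]
ft_force: [-1.6, 4.6, 3.3]
grip_width: 0.0269
gripper_force: 32.7
```

```bash
python3 look.py bottle_s bottle_s_label
```

```text
scene bottle_s [([0.443, -0.343, 0.016], 0.87), ([0.581, -0.317, 0.012], 0.64), ([0.62, -0.133, 0.018], 0.6)]
scene bottle_s_label [([0.626, -0.113, 0.044], 0.82)]
top bottle_s [([0.582, -0.314, 0.014], 0.71), ([0.445, -0.344, 0.008], 0.55), ([0.625, -0.136, 0.018], 0.39)]
top bottle_s_label [([0.622, -0.114, 0.049], 0.5)]
101.525 [ 0.62132552 -0.07857477  0.08611843] 91.56172348404847 0.02677380426212184 [ 0.7871721   0.59488329 -0.00359893]
```

Request:
{"name": "move_arm", "arguments": {
  "series": "-0.8 0 -0.3 0 -1;-1.6 0 -0.5 0 -1;-2.4 0 -0.6 0 -1;-3.2 0 -0.7 0 -1;-4 0 -0.8 0 -1;-4.8 0 -0.8 0 -1;-5.6 0 -0.7 0 -1;-5.6 0 -0.7 0 -1"
}}

```text
time_s: 102.52
position: [0.6236, -0.1358, 0.0941]
tool_rot: [[-0.027, 1.0, 0.002], [1.0, 0.027, -0.001], [-0.001, 0.002, -1.0]]
ft_force: [-1.8, 2.2, 6.9]
grip_width: 0.0269
gripper_force: 35.2
```

```bash
python3 look.py bottle_s bottle_s_label
```

```text
scene bottle_s [([0.449, -0.344, 0.016], 0.96), ([0.583, -0.319, 0.013], 0.75), ([0.623, -0.135, 0.009], 0.72), ([0.559, 0.227, -0.0], 0.25)]
scene bottle_s_label [([0.628, -0.134, 0.048], 0.79), ([0.764, -0.162, 0.0], 0.28)]
top bottle_s [([0.448, -0.345, 0.008], 0.61), ([0.583, -0.315, 0.012], 0.54), ([0.624, -0.137, 0.012], 0.48)]
top bottle_s_label [([0.445, 0.228, 0.058], 0.56), ([0.621, -0.135, 0.05], 0.51)]
102.825 [ 0.62363228 -0.13546392  0.09414147] 91.55213106583372 0.02695652691812636 [ 0.4813388   0.35210536 -0.02359399]
```

Request:
{"name": "move_arm", "arguments": {
  "series": "0 0 -3 0 -1;0 0 -3 0 -1;-3 -2 -3 0 -1;-5.4 -4 -3 0 -1;-5.4 -4 -3 0 -1;-5.4 -4 -1.5 0 -1;-5.4 -4 -0.4 0 -1;-5.4 -4 0 0 -1"
}}

```text
time_s: 103.82
position: [0.5852, -0.1903, 0.0943]
tool_rot: [[-0.028, 1.0, 0.001], [1.0, 0.028, -0.003], [-0.003, 0.001, -1.0]]
ft_force: [-7.0, -3.2, 29.8]
grip_width: 0.0269
gripper_force: 37.5
```

Request:
{"name": "move_arm", "arguments": {
  "series": "0 0 0.2 0 -1;0 0 0.4 0 -1;0 0 0.4 0 -1;0 0 0.4 0 -1"
}}

```text
time_s: 104.32
position: [0.586, -0.1914, 0.0937]
tool_rot: [[-0.028, 1.0, 0.005], [1.0, 0.028, -0.006], [-0.006, 0.005, -1.0]]
ft_force: [-9.3, -3.8, 31.9]
grip_width: 0.0272
gripper_force: 39.0
```

```bash
python3 look.py bottle_s bottle_s_label
```

```text
scene bottle_s [([0.581, -0.318, 0.012], 0.97), ([0.444, -0.344, 0.013], 0.75), ([0.587, -0.193, 0.011], 0.72), ([0.551, -0.024, 0.023], 0.56)]
scene bottle_s_label [([0.59, -0.188, 0.045], 0.79), ([0.441, -0.345, 0.068], 0.36), ([0.578, -0.316, 0.06], 0.36)]
top bottle_s [([0.446, -0.345, 0.009], 0.87), ([0.582, -0.317, 0.014], 0.55), ([0.584, -0.194, 0.014], 0.41)]
top bottle_s_label [([0.583, -0.192, 0.048], 0.56)]
104.625 [ 0.58596602 -0.19139642  0.09366126] 91.59477190317986 0.02690373839116896 [-0.4101304   1.79486721  0.04401326]
```

Upright and seated. I release S, lift clear and check the whole scene.

Request:
{"name": "move_arm", "arguments": {
  "series": "0 0 -0.6 0 -1;0 0 -0.6 0 -0.6;0 0 -0.6 0 -0.3;0 0 -0.6 0 0.3;0 0 -0.6 0 1;0 0 -0.6 0 1;0 0 -6 0 1;0 0 -12 0 1"
}}

```text
time_s: 105.62
position: [0.5842, -0.1898, 0.2101]
tool_rot: [[-0.027, 1.0, -0.002], [1.0, 0.027, 0.001], [0.001, -0.002, -1.0]]
ft_force: [0.3, -1.0, -0.1]
grip_width: 0.0855
gripper_force: 0.0
```

Request:
{"name": "move_arm", "arguments": {
  "series": "6 -5 -3 0 1;12 -10 -3 0 1;18 -15 -3 0 1;24 -18 -3 0 1;28 -18 -3 0 1;28 -18 -3 0 1;28 -18 -3 0 1;28 -18 -3 0 1"
}}

```text
time_s: 106.62
position: [0.3975, 0.0846, 0.2394]
tool_rot: [[-0.027, 1.0, 0.0], [1.0, 0.027, -0.0], [-0.0, 0.0, -1.0]]
ft_force: [-0.2, -0.6, -0.7]
grip_width: 0.0851
gripper_force: 0.0
```

```bash
python3 look.py bottle_s bottle_s_label bottle_m_label bottle_l_label scanner scan_window glaze_jar tile_stack tile_cutter; cp pics/_scene.png pics/fin.png; python3 crop.py s12 .5 -.17 .05
```

```text
scene bottle_s [([0.444, -0.346, 0.015], 0.91), ([0.583, -0.191, 0.009], 0.88), ([0.58, -0.317, 0.013], 0.87)]
scene bottle_s_label [([0.585, -0.187, 0.047], 0.85), ([0.67, 0.235, 0.064], 0.45)]
scene bottle_m_label [([0.579, -0.316, 0.06], 0.56)]
scene bottle_l_label [([0.444, -0.342, 0.067], 0.8)]
scene scanner [([0.2, -0.366, 0.001], 0.81), ([0.479, -0.036, 0.009], 0.79), ([0.475, -0.559, 0.0], 0.75), ([0.55, -0.026, 0.026], 0.17)]
scene scan_window [([0.132, -0.387, 0.021], 0.85), ([0.518, -0.483, 0.018], 0.71), ([0.547, -0.028, 0.023], 0.7)]
scene glaze_jar [([0.763, -0.163, -0.003], 0.8)]
scene tile_stack [([0.798, 0.033, -0.0], 0.98), ([0.407, 0.464, 0.003], 0.61)]
scene tile_cutter [([0.409, 0.464, -0.001], 0.73), ([0.55, -0.027, 0.026], 0.59)]
top bottle_s [([0.581, -0.315, 0.014], 0.77), ([0.443, -0.344, 0.011], 0.69), ([0.58, -0.192, 0.014], 0.61)]
top bottle_s_label [([0.557, 0.232, -0.002], 0.66), ([0.581, -0.19, 0.048], 0.47)]
top bottle_m_label [([0.58, -0.317, 0.057], 0.78), ([0.447, 0.23, 0.059], 0.54), ([0.8, 0.032, 0.002], 0.4)]
top bottle_l_label [([0.443, -0.341, 0.068], 0.7)]
top scanner [([0.477, -0.551, -0.001], 0.66), ([0.199, -0.363, 0.002], 0.61), ([0.477, -0.032, 0.01], 0.59), ([0.41, 0.459, -0.001], 0.22)]
top scan_window [([0.133, -0.388, 0.018], 0.88)]
top glaze_jar [([0.766, -0.165, -0.0], 0.73)]
top tile_stack [([0.8, 0.031, 0.002], 0.79)]
top tile_cutter [([0.408, 0.463, 0.001], 0.91)]
107.625 [0.39706956 0.0851704  0.23933327] 91.55509200982858 0.08561096642236184 [-0.07099228 -0.02818444  0.00391363]
110 129
```

View pics/s12c.png

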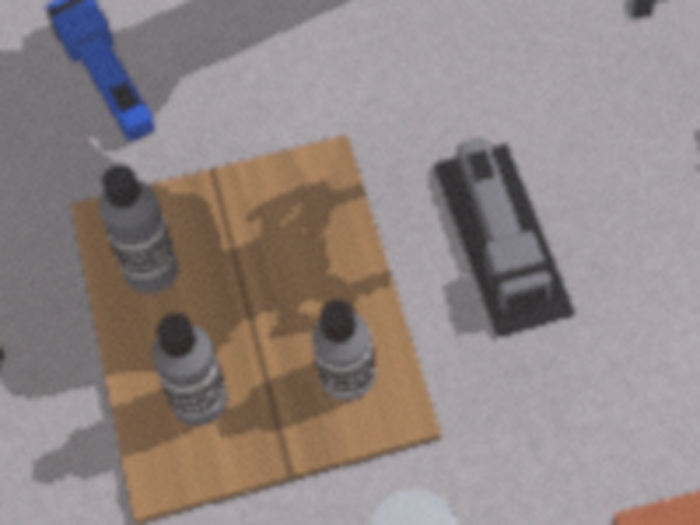

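All three bottles stand on the board: L at (140,235), M at (190,375), S at (345,350). The scanner lies in its dock at (500,235) and the bystanders have not moved. I hand the job in.

```bash
python3 -c "
from rig import order;print(order.close_job())"
```

```text
the job is handed in; nothing more can be done
None
```

The job is handed in but I got no verdict back: the three bottles (L, M, S) were laid in the cradle, scanned tallest to shortest from the side (L and M at a slant of about 30–37°), and stood upright on the ware board again (M and S swapped places), with the scanner back in its dock, after about 108 s.

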